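# Lay one breakfast place around the plate

### The job

Lay one breakfast place, with left and behind as seen by the robot: stand the egg cup upright in the middle of the saucer, the glass tumbler upright on the table straight behind the plate with a gap of about 3 cm between them, and the orange cup upright straight to the left of the tumbler, again with a gap of about 3 cm. Lay the fork flat in the middle of the clear space between the plate's rim and the saucer's rim, level with the plate's centre, with its tines pointing straight away from the robot. Do not knock any of the vessels over, and leave the teaspoon and the salt and pepper shakers where they are.

Things in the scene. Friction and masses are not known exactly. Their poses are not given: they have to be found in the camera images.
- plate: Round white side plate, fixed to the table, 140 mm across the rim, 16 mm high at the rim. Origin: centre of its underside on the table. Its axes are those of the robot: x away from the robot ('behind'), y to the robot's left, z up. It stands to the left or to the right of the saucer.
- saucer: Round white saucer, smaller than the plate, fixed to the table: 110 mm across the rim, 13 mm high at the rim, its flat inner floor 5 mm above the table and about 60 mm across. Origin: centre of its underside. Axes as the plate's. Its centre is about 270 mm to the right or left of the plate's, at nearly the same x.
- tumbler: Straight glass tumbler, loose, standing mouth up: 95 mm high, 62 mm across the foot, 66 mm across the rim, wall 4 mm, about 0.18 kg. Origin: centre of its underside; z up along its axis.
- cup: Orange plastic cup without handle, loose, standing mouth up: 70 mm high, 60 mm across the foot, 68 mm across the rim, wall 3 mm, about 0.06 kg. Origin: centre of its underside; z up along its axis.
- eggcup: Small white ceramic egg cup on a stem, loose, standing: 62 mm high, foot 44 mm across, stem 22 mm across from 6 to 24 mm height, bowl widening to 44 mm across at 38 mm height and 50 mm at the rim; about 0.07 kg. Origin: centre of its underside; z up along its axis.
- fork: Steel fork with four tines, loose, lying flat: 170 mm long, 6 mm high, handle 14 mm wide, neck 9 mm wide, head 24 mm wide, about 45 g. Origin: midway along its length, on its underside (at the neck, 9 mm wide from 15 mm behind to 47 mm ahead of the origin); x along it towards the tines, y across, z up. It balances near the origin.
- spoon: Steel teaspoon, loose, lying flat: 130 mm long, handle 10 mm wide and 4 mm high with a round-ended bowl about 32 mm wide. Not part of the laying: to be left alone. Origin: on its underside about midway along; x towards the bowl.
- salt: Salt shaker, white with a steel cap, loose, 62 mm high, 38 mm across the foot. To be left alone. Origin: centre of its underside.
- pepper: Pepper shaker of dark wood, loose, 62 mm high, 38 mm across the foot. To be left alone. Origin: centre of its underside.
Things that resemble listed ones, but are neither listed nor needed, are in the scene too. Leave any purple or yellow look-alike of the eggcup alone.

How it is judged:
By the outcome, as a careful person would: the job done as asked, in the order asked, and still so for the second after the job is handed in, with the robot touching nothing.
It also fails if it takes over 109 s, if anything falls off the work surface, if the arm or the gripper's body presses on something with over 40 N, if the wrist force passes 120 N, or if a joint passes its speed limit or range.

### The arm

A 6-joint arm with a two-finger parallel gripper is mounted at the origin on the work surface. World frame = base frame: x ahead of the robot, y to its left, z up, the work surface at z = 0. Lengths are in m, angles in rad, forces in N, time in s.
With the tool pointing down it reaches from about 0.25 to 0.775 m from the base axis. Payload 4 kg.
Tool frame: the origin (TCP) lies at the very end of the fingers, on their centre line; the grasp point (between the pads) lies 19 mm behind it; z points along the fingers, x is the direction in which the jaws open and shut, and the axes are right-handed (so a half turn about z gives the same grasp; the last joint's range is limited). The gripper opens to 94 mm and grips with 3 to 60 N. Pads are 16 mm wide; open, the fingers measure 119 mm over their backs; the gripper's body (75 mm by 177 mm) begins 78 mm behind the grasp point.
Start: joints at [-1.317, 0.087, 1.371, -0, 1.684, -0.103], TCP at [0.192, -0.515, 0.176] pointing down, gripper open.
Joint ranges: [-3.1, 3.1], [-0.76, 2.03], [0.27, 2.55], [-1.08, 4.22], [0.17, 2.65], [-2.57, 2.57]. Speed limits (rad/s): [2.79, 2.79, 3.14, 3.14, 3.14, 3.14].

### API

Orientations are given as [roll, pitch, yaw] about the fixed x, y, z axes, in that order (R = Rz(yaw) Ry(pitch) Rx(roll)).
In Python, from bench import robot, cams, ticket gives the robot as it stands.
- The arm moves only by the tool jog_arm, never from a script. Its argument "series" is a list of rows, each an object of numbers: "x", "y", "z": the shift along the tool's x, y, z in m; "rx", "ry", "rz": the turn, a rotation vector about the tool's x, y, z in degrees. A call has 1 to 12 rows; each row shifts and turns the pose as measured when the row begins, along the tool's axes as they then stand; what a row does not reach is not made up. A row lasts 1/12 s, in which the tool goes at most 41.7 mm and 7.16 degrees, less where a joint would pass 70% of its speed; a pose out of reach is approached as far as the arm can. A call with a gripper value outside its range is refused whole. "claw" is the opening, from 0 (shut) to 1 (fully open), set as the call begins (left out, the last holds). The fingers move at their own pace and stop on an object; the grip force is fixed at half the most. Time passes only in rows, so rows that do not move let the fingers close. It gives the time, the measured TCP pose, the force and the opening at its end, in the units of the state.
- robot.get_obs(): the state, without advancing time (a new reading comes with each control period).
- cams.snapshot(name): name is "scene" or "top" or "wrist"; returns a dict with "img" (480x640x3 uint8, red, green, blue), "mtx" (3x3 intrinsics, pixels), "origin" and "attitude" of the camera in the world. Camera axes: x right, y down, z forward; pixel columns grow to the right and rows downward; lengths in m; the calibration is good to about 2 mm. A picture is of the moment at which its call begins. There is no depth.
- ticket.close_job(): hands the job in, once; it reports no verdict.
Trained networks look in a picture, given as the dict that the camera call returned (one of the last four; its "shot" number tells which), for a name from the list of things; names that differ only in an ending like _2 or _b are one class to them, and where a whole thing is asked for, a point or a joint stands for the part that bears it (a point fixed in the world has none). Each returns a list of dicts, best first, with "p" (0 to 1); they miss things now and then, are a little off and sometimes report something else, mostly with a low value. They report only what shows in the picture. A call takes as long as a camera call. They do not tell look-alikes from the thing itself.
- cams.look_for(thing, picture): "bbox" ([left, top, width, height] in pixels, round what is visible of it).
The state is a dict: "time": time; "joint_positions": joint angles; "qvel": joint speeds; "joint_torque": joint torques, N m; "tool_pos": TCP position; "ee_rot": TCP orientation; "wrist_force": force on the tool from outside, world axes, zero at the start; "wrist_torque": the same for the moment, N m; "width": finger opening in m.
Only numpy, scipy, OpenCV 4.12 (cv2) and the standard library are available. Lean on these libraries where they do the work, as an engineer would, in place of code of your own. Each camera call takes 0.05 s, during which the arm holds its last target.

## Working session

There is one attempt and no reset: what is moved stays moved. The work goes in short steps, Python scripts to look and compute and a tool call to move; the robot and the scene stay as the last step left them, time stands still between calls to the robot, and variables do not carry over. Pictures are saved under pics/ and viewed, and the job is handed in when it is done.

Besides the shell and the picture viewer there is one more tool, called by a JSON object that holds its "name" and its "arguments". jog_arm: Moves the arm, as the interface text tells. Its arguments: {"type":"object","properties":{"series":{"type":"array","items":{"type":"object","properties":{"x":{"type":"number"},"y":{"type":"number"},"z":{"type":"number"},"rx":{"type":"number"},"ry":{"type":"number"},"rz":{"type":"number"}}}},"claw":{"type":"number"}},"required":["series"]}

```bash
ls; mkdir -p pics
cat > h.py <<'E'
import numpy as np, cv2
from bench import robot, cams, ticket
def snap(n,f=None):
    s=cams.snapshot(n)
    if f: cv2.imwrite('pics/'+f, cv2.cvtColor(s['img'],cv2.COLOR_RGB2BGR))
    return s
E
python3 - <<'E'
from h import *
o=robot.get_obs(); print(o)
for n in ['scene','top','wrist']:
    s=snap(n,n+'0.png'); print(n,s['mtx'],s['origin'],s['attitude'],s['shot'])
E
```

```text
pics
{'time': 0.0, 'joint_positions': array([-1.31708567e+00,  8.79153993e-02,  1.37221497e+00, -5.01432788e-05,
        1.68360043e+00, -1.03117827e-01]), 'qvel': array([-0.00028271,  0.00180853,  0.00052428,  0.0007333 ,  0.00054125,
        0.00024782]), 'joint_torque': array([ 6.37724715e-04, -3.40175557e+01, -3.02431011e+01,  7.15908967e-02,
        3.28883668e-02, -1.72320538e-04]), 'tool_pos': array([ 0.19193331, -0.51477812,  0.17454582]), 'ee_rot': array([-3.14142213e+00,  2.13192304e-03, -1.21397325e+00]), 'wrist_force': array([-0.14345504,  0.2542647 ,  0.22116423]), 'wrist_torque': array([-0.02572699,  0.03174695,  0.03486011]), 'width': 0.09391640593878603}
scene [[539.51320302   0.         318.11020375]
 [  0.         539.51320302 242.73034822]
 [  0.           0.           1.        ]] [ 1.06508834 -0.1933608   1.02491367] [-2.60994466 -0.01136168  1.23437412] 1
top [[500.270991     0.         324.436148  ]
 [  0.         500.270991   228.50978897]
 [  0.           0.           1.        ]] [ 0.38572454 -0.00582125  1.2374323 ] [-3.03220404e+00 -1.34544393e-03 -1.56347472e+00] 2
wrist [[337.83616836   0.         315.91255431]
 [  0.         337.83616836 241.14937155]
 [  0.           0.           1.        ]] [ 0.25690558 -0.49104599  0.38328578] [ 2.89816729e+00  1.31527906e-03 -1.21322998e+00] 3
```

View pics/top0.png

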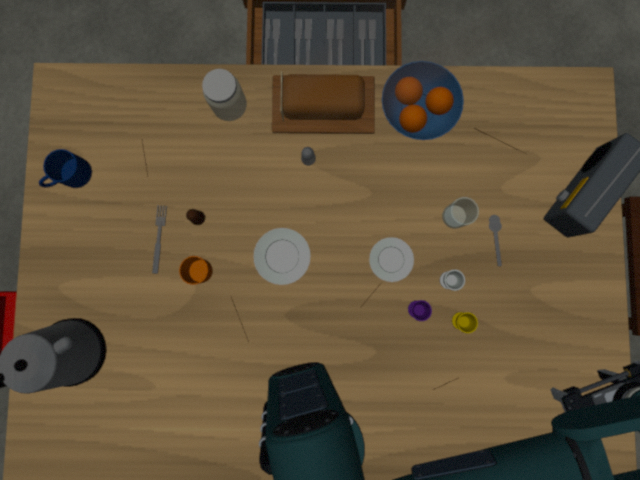

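View pics/scene0.png

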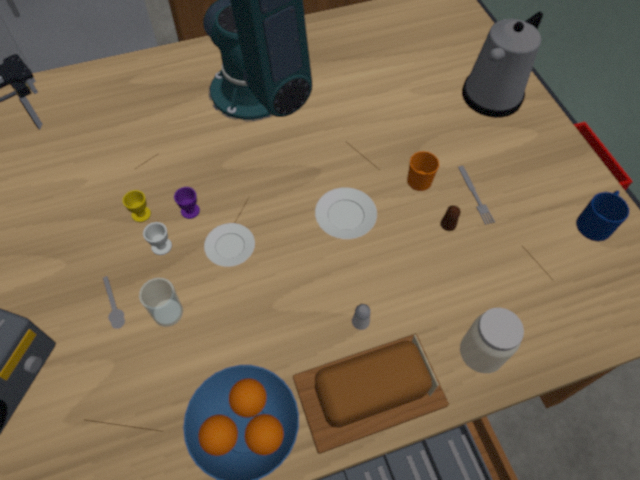

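```bash
cat >> h.py <<'E'
from scipy.spatial.transform import Rotation as R
from scipy.optimize import least_squares
def proj(s,P):
    Rm=R.from_euler('xyz',s['attitude']).as_matrix()
    p=(np.asarray(P)-s['origin'])@Rm
    return np.c_[p[:,0]/p[:,2]*s['mtx'][0,0]+s['mtx'][0,2], p[:,1]/p[:,2]*s['mtx'][1,1]+s['mtx'][1,2]]
def unproj(s,uv,z):
    Rm=R.from_euler('xyz',s['attitude']).as_matrix()
    uv=np.atleast_2d(uv).astype(float)
    d=np.c_[(uv[:,0]-s['mtx'][0,2])/s['mtx'][0,0],(uv[:,1]-s['mtx'][1,2])/s['mtx'][1,1],np.ones(len(uv))]@Rm.T
    return s['origin']+d*((z-s['origin'][2])/d[:,2])[:,None]
PROF={'plate':[(.07,.016)],'saucer':[(.055,.013)],'tumbler':[(.031,0),(.033,.095)],'cup':[(.03,0),(.034,.07)],
'eggcup':[(.022,0),(.022,.038),(.025,.062)],'salt':[(.019,0),(.015,.062)],'pepper':[(.019,0),(.015,.062)]}
def model(n,xy,z0=0):
    a=np.linspace(0,2*np.pi,60,endpoint=False)
    return np.concatenate([np.c_[xy[0]+r*np.cos(a),xy[1]+r*np.sin(a),np.full(60,z+z0)] for r,z in PROF[n]])
def mbox(s,n,xy,z0=0):
    q=proj(s,model(n,xy,z0)); return np.r_[q.min(0),q.max(0)]
def fitxy(n,sb,z0=0):
    x0=unproj(sb[0][0],[(sb[0][1][0]+sb[0][1][2])/2,(sb[0][1][1]+sb[0][1][3])/2],.02)[0,:2]
    f=lambda xy:np.concatenate([mbox(s,n,xy,z0)-b for s,b in sb])
    r=least_squares(f,x0); return r.x,r.fun
def b4(d): b=np.array(d['bbox'],float); return np.r_[b[:2],b[:2]+b[2:]]
E
python3 - <<'E'
from h import *
t=snap('top'); s=snap('scene')
for n in ['plate','saucer','tumbler','cup','eggcup','fork','spoon','salt','pepper']:
    for nm,p in (('top',t),('scene',s)):
        L=cams.look_for(n,p)
        print(n,nm,[(np.round(d['bbox']).tolist(),round(d['p'],2)) for d in L[:4]])
        if n in PROF:
            for d in L[:4]:
                if d['p']>.3:
                    x,f=fitxy(n,[(p,b4(d))]); print('   ',x.round(4),f.round(1))
im=cv2.cvtColor(t['img'],cv2.COLOR_RGB2BGR)
cv2.imwrite('pics/cropL.png',cv2.resize(im[190:310,130:330],None,fx=4,fy=4,interpolation=2))
cv2.imwrite('pics/cropR.png',cv2.resize(im[190:340,360:520],None,fx=4,fy=4,interpolation=2))
print(robot.get_obs()['time'])
E
```

```text
plate top [([253.0, 226.0, 54.0, 57.0], 0.96)]
    [0.4563 0.1017] [-1.9 -0.3  1.9  0.3]
plate scene [([317.0, 188.0, 60.0, 52.0], 0.68), ([140.0, 280.0, 44.0, 48.0], 0.28)]
    [0.457  0.0987] [-1.4  0.1  1.4 -0.2]
saucer top [([369.0, 240.0, 45.0, 44.0], 0.71)]
    [ 0.4387 -0.1709] [ 0.1 -0.4 -0.1  0.4]
saucer scene [([206.0, 222.0, 48.0, 45.0], 0.55)]
    [ 0.45   -0.1678] [-1.4  0.8  1.4 -0.8]
tumbler top [([443.0, 196.0, 36.0, 35.0], 0.68)]
    [ 0.5535 -0.331 ] [-0.5  1.4  0.4 -1.5]
tumbler scene [([139.0, 276.0, 45.0, 51.0], 0.64)]
    [ 0.556  -0.3268] [ 0.   0.7 -0.  -0.7]
cup top [([178.0, 256.0, 33.0, 29.0], 0.7)]
    [0.4138 0.3014] [-0.7 -0.3  0.7  0.3]
cup scene [([458.0, 165.0, 39.0, 59.0], 0.68), ([404.0, 150.0, 38.0, 38.0], 0.57)]
    [0.5167 0.3866] [ 1.   8.9 -1.  -8.7]
    [0.4117 0.3017] [ 2.7 -1.5 -2.5  1.6]
eggcup top [([441.0, 271.0, 23.0, 19.0], 0.92), ([452.0, 311.0, 26.0, 23.0], 0.92), ([407.0, 299.0, 27.0, 22.0], 0.82)]
    [ 0.395  -0.3124] [-1.7 -1.2  1.6  1.2]
    [ 0.2979 -0.3393] [-0.4  0.5  0.4 -0.5]
    [ 0.3275 -0.2346] [ 1.  -0.1 -1.   0.1]
eggcu
[... 370 characters left out ...]
, 0.75)]
fork scene [([457.0, 166.0, 39.0, 57.0], 0.67)]
spoon top [([488.0, 217.0, 12.0, 53.0], 0.7), ([301.0, 147.0, 13.0, 18.0], 0.42), ([252.0, 226.0, 58.0, 59.0], 0.32)]
spoon scene [([103.0, 272.0, 24.0, 56.0], 0.91), ([354.0, 300.0, 19.0, 34.0], 0.36)]
salt top [([302.0, 148.0, 13.0, 19.0], 0.57)]
    [0.6966 0.0353] [-0.9 -0.6  0.9  0.6]
salt scene [([352.0, 306.0, 22.0, 28.0], 0.67)]
    [0.711 0.038] [ 0.9  0.  -0.9 -0. ]
pepper top [([178.0, 254.0, 35.0, 32.0], 0.53), ([186.0, 211.0, 18.0, 13.0], 0.47)]
    [0.4163 0.3052] [ 6.7  8.4 -7.1 -8.3]
    [0.5447 0.3113] [-1.4 -2.2  1.5  2.3]
pepper scene [([439.0, 202.0, 23.0, 28.0], 0.96)]
    [0.547  0.3124] [ 0.7 -0.2 -0.7  0.3]
1.15
```

View pics/cropL.png

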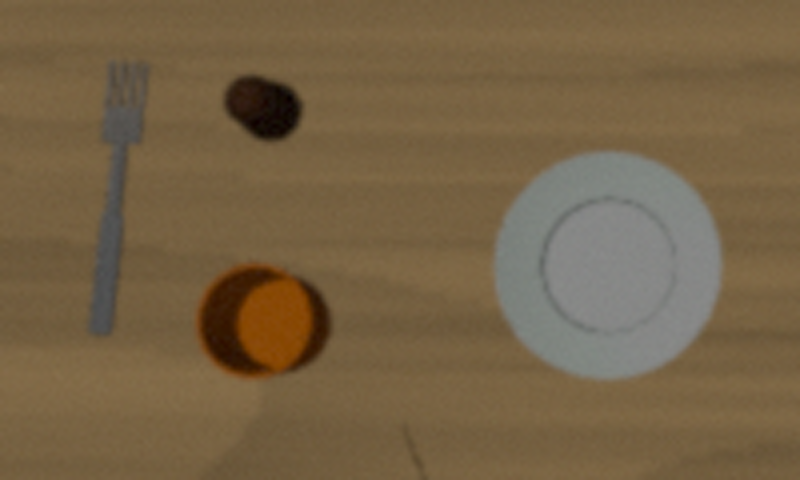

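View pics/cropR.png

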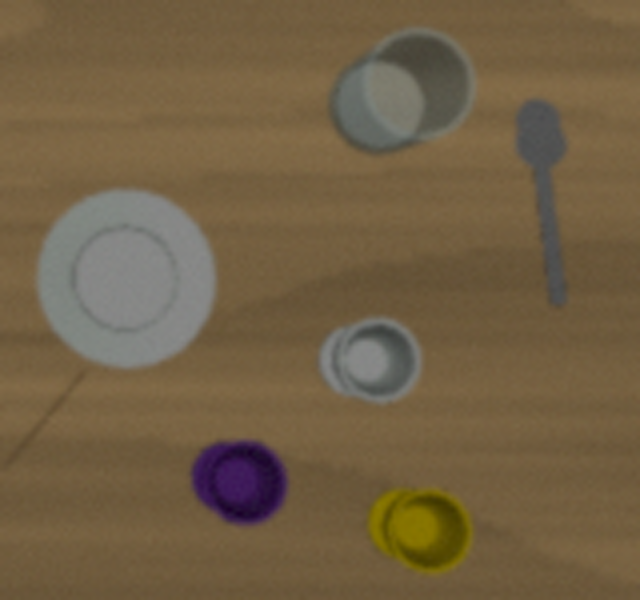

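Run:
```python
from h import *
t=snap('top'); s=snap('scene')
def cb(x0,x1,y0,y1,ox,oy,k=4): return np.array([ox+(x0+.5)/k-.5,oy+(y0+.5)/k-.5,ox+(x1+.5)/k-.5,oy+(y1+.5)/k-.5])
L=(130,190);Rr=(360,190)
for n,b in dict(plate=cb(495,722,151,380,*L),saucer=cb(37,216,188,368,*Rr),tumbler=cb(331,474,28,152,*Rr),eggcup=cb(320,420,317,403,*Rr),cup=cb(198,330,263,379,*L)).items():
    x,f=fitxy(n,[(t,b)]); print(n,x.round(4),f.round(1))
pt=lambda x,y,o:[o[0]+(x+.5)/4-.5,o[1]+(y+.5)/4-.5]
# fork tip & end
q=unproj(t,[pt(128,62,L),pt(100,333,L)],.004); print(q.round(4), np.linalg.norm(q[0]-q[1]), q.mean(0), np.degrees(np.arctan2(*(q[0]-q[1])[[1,0]])))
im=cv2.cvtColor(s['img'],cv2.COLOR_RGB2BGR)
cv2.imwrite('pics/sL.png',cv2.resize(im[140:250,300:500],None,fx=4,fy=4,interpolation=2))
cv2.imwrite('pics/sR.png',cv2.resize(im[175:335,90:270],None,fx=4,fy=4,interpolation=2)[:600])
```

```text
plate [0.452  0.0972] [-0.3 -0.1  0.3  0. ]
saucer [ 0.4464 -0.1705] [-0.1  0.   0.1 -0. ]
tumbler [ 0.556  -0.3296] [-0.8 -0.5  0.8  0.5]
eggcup [ 0.3969 -0.3115] [-0.6  0.   0.6 -0. ]
cup [0.415  0.2981] [-0.6 -0.2  0.6  0.2]
[[0.5768 0.3997 0.004 ]
 [0.4085 0.4096 0.004 ]] 0.16858648593728576 [0.49264617 0.40465012 0.004     ] -3.39172894404702
```

View pics/sL.png

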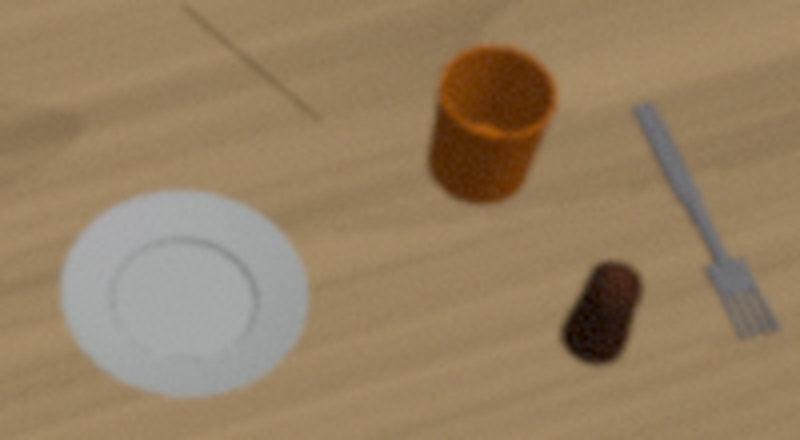

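View pics/sR.png

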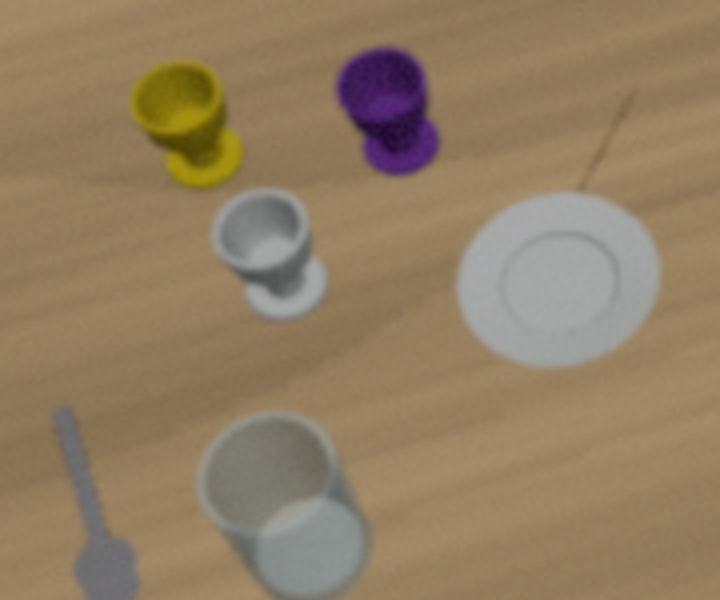

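Run:
```python
from h import *
t=snap('top'); s=snap('scene')
def cb(x0,x1,y0,y1,ox,oy,k=4): return np.array([ox+(x0+.5)/k-.5,oy+(y0+.5)/k-.5,ox+(x1+.5)/k-.5,oy+(y1+.5)/k-.5])
L=(300,140);Rr=(90,175)
for n,b in dict(plate=cb(60,309,189,397,*L),saucer=cb(456,661,191,367,*Rr),tumbler=cb(198,371,411,600,*Rr),eggcup=cb(212,328,187,319,*Rr),cup=cb(430,556,44,202,*L)).items():
    x,f=fitxy(n,[(s,b)]); print(n,x.round(4),f.round(1))
pt=lambda x,y,o:[o[0]+(x+.5)/4-.5,o[1]+(y+.5)/4-.5]
q=unproj(s,[pt(759,331,L),pt(644,104,L)],.004); print(q.round(4), np.linalg.norm(q[0]-q[1]), q.mean(0), np.degrees(np.arctan2(*(q[0]-q[1])[[1,0]])))
```

```text
plate [0.4535 0.0984] [-0.  0.  0. -0.]
saucer [ 0.4474 -0.1692] [ 0.1  0.1 -0.1 -0.1]
tumbler [ 0.5545 -0.328 ] [-0.6 -1.3  0.7  1.2]
eggcup [ 0.3968 -0.31  ] [-0.2 -0.4  0.2  0.4]
cup [0.4156 0.2995] [-0.8 -0.6  0.8  0.6]
[[0.5769 0.3988 0.004 ]
 [0.41   0.4113 0.004 ]] 0.1673834568270244 [0.49344248 0.40505865 0.004     ] -4.286534982325191
```

{"name": "jog_arm", "arguments": {"series": [{"rz": 6.8}, {"rz": 6.8}, {"rz": 6.8}, {"x": -0.025, "y": -0.025}, {"x": -0.025, "y": -0.025}, {"x": -0.025, "y": -0.025}, {"x": -0.025, "y": -0.025}, {"x": -0.025, "y": -0.025}, {"x": -0.025, "y": -0.025}, {"x": -0.02, "y": -0.02}, {}], "claw": 1}}

```text
invalid input
```

{"name": "jog_arm", "arguments": {"series": [{"rz": 6.8}, {"rz": 6.8}, {"rz": 6.8}, {"x": -0.025, "y": -0.025}, {"x": -0.025, "y": -0.025}, {"x": -0.025, "y": -0.025}, {"x": -0.025, "y": -0.025}, {"x": -0.025, "y": -0.025}, {"x": -0.025, "y": -0.025}, {"x": -0.02, "y": -0.02}, {"z": 0}]}}

```text
invalid input
```

{"name": "jog_arm", "arguments": {"series": [{"x": 0, "y": 0, "z": 0, "rx": 0, "ry": 0, "rz": 6.8}], "claw": 1}}

```text
time: 1.43
tool_pos: [0.1921, -0.5154, 0.1757]
ee_rot: [3.142, -0.0, -1.335]
wrist_force: [0.1, 0.9, 0.3]
width: 0.0939
```

{"name": "jog_arm", "arguments": {"series": [{"x": 0, "y": 0, "z": 0, "rx": 0, "ry": 0, "rz": 6.8}, {"x": 0, "y": 0, "z": 0, "rx": 0, "ry": 0, "rz": 6.7}, {"x": -0.025, "y": -0.025, "z": 0, "rx": 0, "ry": 0, "rz": 0}, {"x": -0.025, "y": -0.025, "z": 0, "rx": 0, "ry": 0, "rz": 0}, {"x": -0.025, "y": -0.025, "z": 0, "rx": 0, "ry": 0, "rz": 0}, {"x": -0.025, "y": -0.025, "z": 0, "rx": 0, "ry": 0, "rz": 0}, {"x": -0.025, "y": -0.025, "z": 0, "rx": 0, "ry": 0, "rz": 0}, {"x": -0.025, "y": -0.025, "z": 0, "rx": 0, "ry": 0, "rz": 0}, {"x": -0.025, "y": -0.025, "z": 0, "rx": 0, "ry": 0, "rz": 0}, {"x": 0, "y": 0, "z": 0, "rx": 0, "ry": 0, "rz": 0}], "claw": 1}}

```text
time: 2.27
tool_pos: [0.3753, -0.3384, 0.1745]
ee_rot: [-3.141, -0.0, -1.596]
wrist_force: [0.8, 0.3, -0.6]
width: 0.0939
```

{"name": "jog_arm", "arguments": {"series": [{"x": -0.0135, "y": -0.011, "z": 0.01, "rx": 0, "ry": 0, "rz": -1.4}, {"x": -0.0135, "y": -0.0105, "z": 0.01, "rx": 0, "ry": 0, "rz": 0}, {"x": 0, "y": 0, "z": 0, "rx": 0, "ry": 0, "rz": 0}], "claw": 1}}

```text
time: 2.52
tool_pos: [0.3994, -0.3102, 0.155]
ee_rot: [-3.139, -0.003, -1.566]
wrist_force: [-0.8, -0.4, -0.7]
width: 0.0939
```

```bash
cat >> h.py <<'E'
def overlay(s,items,f,crop=None,k=1):
    im=cv2.cvtColor(s['img'],cv2.COLOR_RGB2BGR).copy()
    for n,xy,z0 in items:
        for p in proj(s,model(n,xy,z0)): cv2.circle(im,tuple(int(round(v)) for v in p),0,(0,0,255),-1)
    if crop: im=im[crop[1]:crop[3],crop[0]:crop[2]]
    if k!=1: im=cv2.resize(im,None,fx=k,fy=k,interpolation=2)
    cv2.imwrite('pics/'+f,im)
E
python3 - <<'E'
from h import *
s=snap('wrist'); print(robot.get_obs()['tool_pos'],robot.get_obs()['ee_rot'],s['origin'],s['attitude'])
overlay(s,[('eggcup',(.397,-.311),0),('saucer',(.447,-.170),0),('tumbler',(.5553,-.3288),0)],'w1.png')
E
```

```text
[ 0.39886482 -0.31156213  0.15592091] [-3.13923966 -0.00478294 -1.56649725] [ 0.46813157 -0.30939727  0.36382469] [ 2.90045944 -0.00349635 -1.56490313]
```

View pics/w1.png

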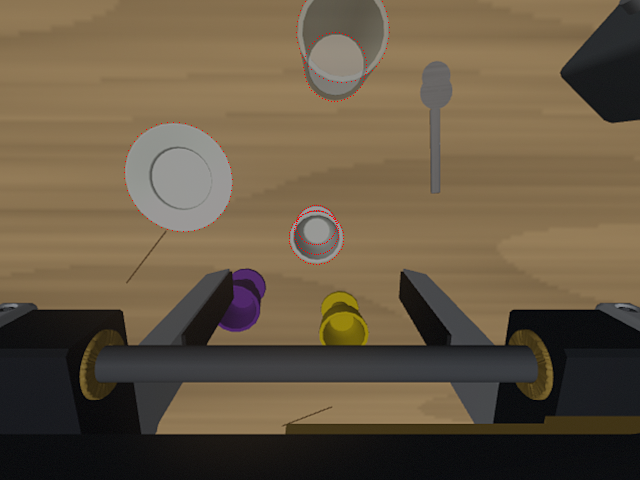

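{"name": "jog_arm", "arguments": {"series": [{"x": 0, "y": 0.001, "z": 0.02, "rx": 0, "ry": 0, "rz": 0}, {"x": 0, "y": 0.001, "z": 0.02, "rx": 0, "ry": 0, "rz": 0}, {"x": 0, "y": 0, "z": 0.02, "rx": 0, "ry": 0, "rz": 0}, {"x": 0, "y": 0, "z": 0.02, "rx": 0, "ry": 0, "rz": 0}, {"x": 0, "y": 0, "z": 0.02, "rx": 0, "ry": 0, "rz": 0}, {"x": 0, "y": 0, "z": 0.02, "rx": 0, "ry": 0, "rz": 0}, {"x": 0, "y": 0, "z": 0, "rx": 0, "ry": 0, "rz": 0}, {"x": 0, "y": 0, "z": 0, "rx": 0, "ry": 0, "rz": 0}], "claw": 1}}

```text
time: 3.23
tool_pos: [0.3942, -0.3249, 0.0387]
ee_rot: [-3.135, -0.019, -1.575]
wrist_force: [0.3, -1.3, 0.1]
width: 0.094
```

```bash
cat >> h.py <<'E'
def go(x,y,z,yaw,n=1):
    o=robot.get_obs(); Rc=R.from_euler('xyz',o['ee_rot']); Rt=R.from_euler('xyz',[np.pi,0,yaw])
    d=Rc.inv().apply(np.array([x,y,z])-o['tool_pos']); rv=(Rc.inv()*Rt).as_rotvec(degrees=True)
    print('t',round(o['time'],2),'pos',o['tool_pos'].round(4),'rot',o['ee_rot'].round(3),'w',round(o['width'],4),'F',o['wrist_force'].round(1),'\n tool d',d.round(4),'rot',rv.round(2),'/row',(d/n).round(4),(rv/n).round(2))
E
python3 -c "
from h import *
go(.397,-.311,.027,-np.pi/2); print(robot.get_obs()['qvel'],robot.get_obs()['joint_positions'])"
```

```text
t 3.23 pos [ 0.3942 -0.3249  0.0387] rot [-3.135 -0.019 -1.575] w 0.094 F [ 0.3 -1.3  0.1] 
 tool d [-0.0141 -0.0026  0.0115] rot [-0.4  -1.09 -0.21] /row [-0.0141 -0.0026  0.0115] [-0.4  -1.09 -0.21]
[-0.02281036  0.02079191  0.02478782 -0.0086296   0.00245219 -0.00702815] [-0.79400682  0.05507844  1.68163309 -0.00848394  1.38639704  0.7820178 ]
```

{"name": "jog_arm", "arguments": {"series": [{"x": -0.007, "y": -0.0015, "z": 0, "rx": -0.2, "ry": -0.6, "rz": -0.1}, {"x": -0.007, "y": -0.001, "z": 0, "rx": -0.2, "ry": -0.5, "rz": -0.1}, {"x": 0, "y": 0, "z": 0, "rx": 0, "ry": 0, "rz": 0}], "claw": 1}}

```text
time: 3.48
tool_pos: [0.3973, -0.3127, 0.0422]
ee_rot: [-3.139, -0.002, -1.574]
wrist_force: [0.3, -0.0, -1.0]
width: 0.094
```

```bash
python3 -c "
from h import *
go(.397,-.311,.027,-np.pi/2)"
```

```text
t 3.48 pos [ 0.3973 -0.3127  0.0422] rot [-3.139e+00 -2.000e-03 -1.574e+00] w 0.094 F [ 0.3 -0.  -1. ] 
 tool d [-0.0018  0.0004  0.0152] rot [-0.15 -0.09 -0.16] /row [-0.0018  0.0004  0.0152] [-0.15 -0.09 -0.16]
```

{"name": "jog_arm", "arguments": {"series": [{"x": -0.001, "y": 0, "z": 0.005, "rx": 0, "ry": 0, "rz": 0}, {"x": -0.001, "y": 0, "z": 0.005, "rx": 0, "ry": 0, "rz": 0}, {"x": 0, "y": 0, "z": 0.005, "rx": 0, "ry": 0, "rz": 0}, {"x": 0, "y": 0, "z": 0, "rx": 0, "ry": 0, "rz": 0}], "claw": 1}}

```text
time: 3.82
tool_pos: [0.3998, -0.3121, 0.0298]
ee_rot: [-3.134, -0.007, -1.572]
wrist_force: [-0.4, 0.6, -0.9]
width: 0.0941
```

```bash
python3 -c "
from h import *
go(.397,-.311,.027,-np.pi/2)"
```

```text
t 3.82 pos [ 0.3998 -0.3121  0.0298] rot [-3.134 -0.007 -1.572] w 0.0941 F [-0.4  0.6 -0.9] 
 tool d [-0.0011  0.0029  0.0028] rot [-0.45 -0.4  -0.07] /row [-0.0011  0.0029  0.0028] [-0.45 -0.4  -0.07]
```

{"name": "jog_arm", "arguments": {"series": [{"x": -0.001, "y": 0.003, "z": 0.002, "rx": -0.4, "ry": -0.4, "rz": 0}, {"x": 0, "y": 0, "z": 0, "rx": 0, "ry": 0, "rz": 0}], "claw": 1}}

```text
time: 3.98
tool_pos: [0.3964, -0.3106, 0.0272]
ee_rot: [3.141, 0.001, -1.571]
wrist_force: [-0.0, -0.3, -0.0]
width: 0.094
```

```bash
python3 -c "
from h import *
go(.397,-.311,.027,-np.pi/2)"
```

```text
t 3.98 pos [ 0.3964 -0.3106  0.0272] rot [ 3.141e+00  1.000e-03 -1.571e+00] w 0.094 F [-0.  -0.3 -0. ] 
 tool d [ 0.0004 -0.0006  0.0002] rot [ 0.02  0.06 -0.04] /row [ 0.0004 -0.0006  0.0002] [ 0.02  0.06 -0.04]
```

Close on the egg cup.

{"name": "jog_arm", "arguments": {"series": [{"x": 0, "y": 0, "z": 0, "rx": 0, "ry": 0, "rz": 0}, {"x": 0, "y": 0, "z": 0, "rx": 0, "ry": 0, "rz": 0}, {"x": 0, "y": 0, "z": 0, "rx": 0, "ry": 0, "rz": 0}, {"x": 0, "y": 0, "z": 0, "rx": 0, "ry": 0, "rz": 0}, {"x": 0, "y": 0, "z": 0, "rx": 0, "ry": 0, "rz": 0}, {"x": 0, "y": 0, "z": 0, "rx": 0, "ry": 0, "rz": 0}, {"x": 0, "y": 0, "z": 0, "rx": 0, "ry": 0, "rz": 0}, {"x": 0, "y": 0, "z": 0, "rx": 0, "ry": 0, "rz": 0}], "claw": 0}}

```text
time: 4.65
tool_pos: [0.3964, -0.3108, 0.0272]
ee_rot: [3.141, 0.001, -1.572]
wrist_force: [0.7, -0.5, -0.8]
width: 0.0483
```

```bash
python3 -c "
from h import *
go(.397,-.311,.09,-np.pi/2)
s=snap('wrist','w2.png')"
```

```text
t 4.65 pos [ 0.3964 -0.3108  0.0272] rot [ 3.141e+00  1.000e-03 -1.572e+00] w 0.0483 F [ 0.7 -0.5 -0.8] 
 tool d [ 0.0001 -0.0006 -0.0628] rot [ 0.02  0.07 -0.06] /row [ 0.0001 -0.0006 -0.0628] [ 0.02  0.07 -0.06]
```

View pics/w2.png

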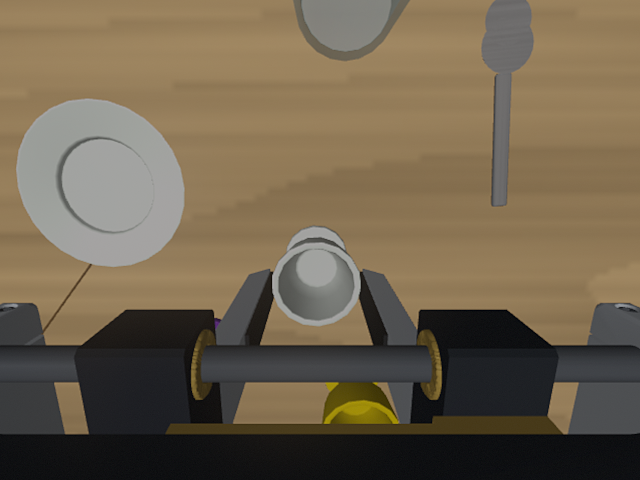

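{"name": "jog_arm", "arguments": {"series": [{"x": 0, "y": 0, "z": -0.01, "rx": 0, "ry": 0, "rz": 0}, {"x": 0, "y": 0, "z": -0.015, "rx": 0, "ry": 0, "rz": 0}, {"x": 0, "y": 0, "z": -0.015, "rx": 0, "ry": 0, "rz": 0}, {"x": 0, "y": 0, "z": -0.01, "rx": 0, "ry": 0, "rz": 0}, {"x": 0, "y": 0, "z": 0, "rx": 0, "ry": 0, "rz": 0}], "claw": 0}}

```text
time: 5.12
tool_pos: [0.3954, -0.31, 0.0796]
ee_rot: [3.138, 0.004, -1.572]
wrist_force: [0.7, -0.2, -0.5]
width: 0.0484
```

```bash
python3 -c "
from h import *
go(.447,-.170,.08,-np.pi/2,9)
s=snap('wrist','w3.png')"
```

```text
t 5.12 pos [ 0.3954 -0.31    0.0796] rot [ 3.138  0.004 -1.572] w 0.0484 F [ 0.7 -0.2 -0.5] 
 tool d [-1.40e-01 -5.15e-02 -1.00e-04] rot [ 0.18  0.2  -0.06] /row [-0.0156 -0.0057 -0.    ] [ 0.02  0.02 -0.01]
```

View pics/w3.png

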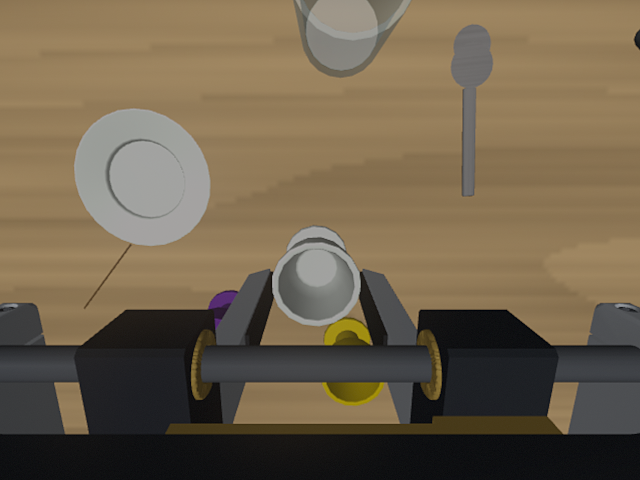

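{"name": "jog_arm", "arguments": {"series": [{"x": -0.016, "y": -0.006, "z": 0, "rx": 0, "ry": 0, "rz": 0}, {"x": -0.016, "y": -0.006, "z": 0, "rx": 0, "ry": 0, "rz": 0}, {"x": -0.016, "y": -0.006, "z": 0, "rx": 0, "ry": 0, "rz": 0}, {"x": -0.016, "y": -0.006, "z": 0, "rx": 0, "ry": 0, "rz": 0}, {"x": -0.016, "y": -0.006, "z": 0, "rx": 0, "ry": 0, "rz": 0}, {"x": -0.016, "y": -0.006, "z": 0, "rx": 0, "ry": 0, "rz": 0}, {"x": -0.016, "y": -0.006, "z": 0, "rx": 0, "ry": 0, "rz": 0}, {"x": -0.016, "y": -0.006, "z": 0, "rx": 0, "ry": 0, "rz": 0}, {"x": 0, "y": 0, "z": 0, "rx": 0, "ry": 0, "rz": 0}], "claw": 0}}

```text
time: 5.92
tool_pos: [0.4414, -0.1756, 0.0729]
ee_rot: [3.13, 0.009, -1.576]
wrist_force: [-0.6, 0.4, -0.6]
width: 0.0484
```

```bash
python3 -c "
from h import *
go(.447,-.170,.05,-np.pi/2,2)"
```

```text
t 5.92 pos [ 0.4414 -0.1756  0.0729] rot [ 3.13   0.009 -1.576] w 0.0484 F [-0.6  0.4 -0.6] 
 tool d [-0.0054 -0.0058  0.0229] rot [ 0.69  0.52 -0.32] /row [-0.0027 -0.0029  0.0114] [ 0.35  0.26 -0.16]
```

{"name": "jog_arm", "arguments": {"series": [{"x": -0.003, "y": -0.003, "z": 0.01, "rx": 0.35, "ry": 0.25, "rz": -0.15}, {"x": -0.003, "y": -0.003, "z": 0.01, "rx": 0.35, "ry": 0.25, "rz": -0.15}, {"x": 0, "y": 0, "z": 0, "rx": 0, "ry": 0, "rz": 0}], "claw": 0}}

```text
time: 6.17
tool_pos: [0.4467, -0.1693, 0.051]
ee_rot: [3.14, -0.001, -1.568]
wrist_force: [-0.2, 0.1, -1.0]
width: 0.0484
```

```bash
python3 -c "
from h import *
go(.447,-.170,.034,-np.pi/2,3)
s=snap('wrist'); t=snap('top'); c=snap('scene')
overlay(s,[('saucer',(.447,-.170),0)],'w4.png')
overlay(t,[('saucer',(.447,-.170),0)],'t4.png',(330,180,530,330),4)
overlay(c,[('saucer',(.447,-.170),0)],'s4.png',(130,140,330,290),4)
"
```

```text
t 6.17 pos [ 0.4467 -0.1693  0.051 ] rot [ 3.140e+00 -1.000e-03 -1.568e+00] w 0.0484 F [-0.2  0.1 -1. ] 
 tool d [ 0.0007 -0.0003  0.017 ] rot [ 0.08 -0.05  0.13] /row [ 0.0002 -0.0001  0.0057] [ 0.03 -0.02  0.04]
```

View pics/w4.png

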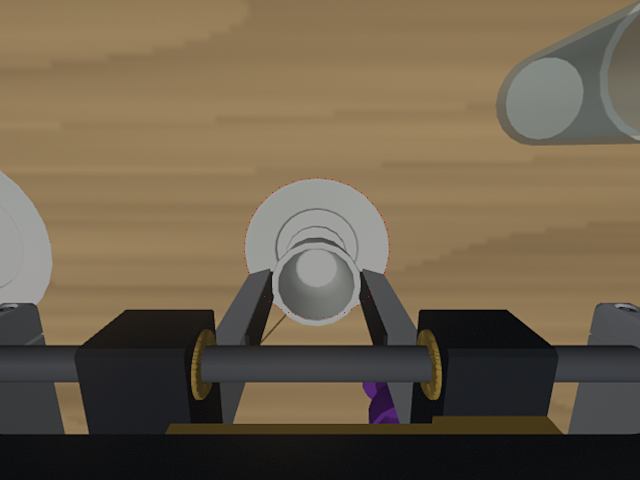

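View pics/s4.png

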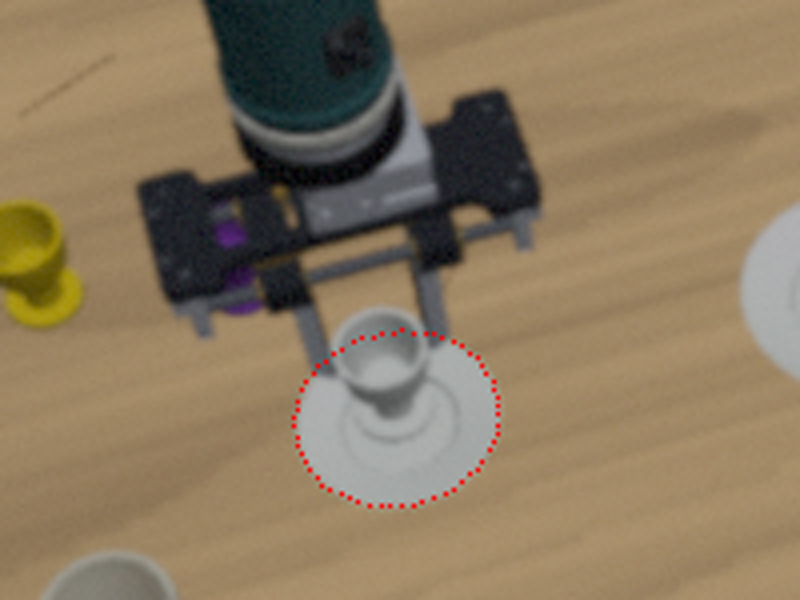

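{"name": "jog_arm", "arguments": {"series": [{"x": 0.0005, "y": 0, "z": 0.005, "rx": 0, "ry": 0, "rz": 0.1}, {"x": 0, "y": 0, "z": 0.005, "rx": 0, "ry": 0, "rz": 0}, {"x": 0, "y": 0, "z": 0.005, "rx": 0, "ry": 0, "rz": 0}, {"x": 0, "y": 0, "z": 0, "rx": 0, "ry": 0, "rz": 0}], "claw": 0}}

```text
time: 6.65
tool_pos: [0.4486, -0.1737, 0.0388]
ee_rot: [-3.137, -0.005, -1.574]
wrist_force: [-0.3, -0.2, -1.3]
width: 0.0484
```

```bash
python3 -c "
from h import *
go(.447,-.170,.032,-np.pi/2)"
```

```text
t 6.65 pos [ 0.4486 -0.1737  0.0388] rot [-3.137 -0.005 -1.574] w 0.0484 F [-0.3 -0.2 -1.3] 
 tool d [-0.0037  0.0017  0.0068] rot [-0.25 -0.28 -0.19] /row [-0.0037  0.0017  0.0068] [-0.25 -0.28 -0.19]
```

{"name": "jog_arm", "arguments": {"series": [{"x": -0.004, "y": 0.0015, "z": 0.003, "rx": -0.25, "ry": -0.3, "rz": -0.2}, {"x": -0.001, "y": 0, "z": 0.003, "rx": 0, "ry": -0.1, "rz": 0}, {"x": 0, "y": 0, "z": 0, "rx": 0, "ry": 0, "rz": 0}], "claw": 0}}

```text
time: 6.9
tool_pos: [0.4471, -0.1688, 0.0322]
ee_rot: [3.141, 0.003, -1.571]
wrist_force: [-0.4, -0.2, -0.7]
width: 0.0478
```

```bash
python3 -c "
from h import *
go(.447,-.170,.032,-np.pi/2)"
```

```text
t 6.9 pos [ 0.4471 -0.1688  0.0322] rot [ 3.141e+00  3.000e-03 -1.571e+00] w 0.0478 F [-0.4 -0.2 -0.7] 
 tool d [0.0012 0.0001 0.0002] rot [ 0.01  0.15 -0.02] /row [0.0012 0.0001 0.0002] [ 0.01  0.15 -0.02]
```

{"name": "jog_arm", "arguments": {"series": [{"x": 0.001, "y": 0, "z": 0.001, "rx": 0, "ry": 0.1, "rz": 0}, {"x": 0, "y": 0, "z": 0, "rx": 0, "ry": 0, "rz": 0}], "claw": 0}}

```text
time: 7.07
tool_pos: [0.4477, -0.1689, 0.0326]
ee_rot: [-3.141, 0.002, -1.571]
wrist_force: [-0.5, -0.4, -0.8]
width: 0.0487
```

{"name": "jog_arm", "arguments": {"series": [{"x": 0, "y": 0, "z": 0, "rx": 0, "ry": 0, "rz": 0}, {"x": 0, "y": 0, "z": 0, "rx": 0, "ry": 0, "rz": 0}, {"x": 0, "y": 0, "z": 0, "rx": 0, "ry": 0, "rz": 0}, {"x": 0, "y": 0, "z": 0, "rx": 0, "ry": 0, "rz": 0}, {"x": 0, "y": 0, "z": 0, "rx": 0, "ry": 0, "rz": 0}], "claw": 1}}

```text
time: 7.48
tool_pos: [0.4483, -0.1694, 0.0331]
ee_rot: [-3.139, 0.001, -1.57]
wrist_force: [-0.4, 0.7, -0.1]
width: 0.0779
```

```bash
python3 -c "
from h import *
go(.447,-.170,.12,-np.pi/2,5)"
```

```text
t 7.48 pos [ 0.4483 -0.1694  0.0331] rot [-3.139e+00  1.000e-03 -1.570e+00] w 0.0779 F [-0.4  0.7 -0.1] 
 tool d [ 0.0005  0.0011 -0.0869] rot [-0.14  0.04  0.03] /row [ 0.0001  0.0002 -0.0174] [-0.03  0.01  0.01]
```

{"name": "jog_arm", "arguments": {"series": [{"x": 0, "y": 0, "z": 0, "rx": 0, "ry": 0, "rz": 0}, {"x": 0, "y": 0, "z": 0, "rx": 0, "ry": 0, "rz": 0}, {"x": 0, "y": 0, "z": -0.015, "rx": 0, "ry": 0, "rz": 0}, {"x": 0.001, "y": 0, "z": -0.015, "rx": 0, "ry": 0, "rz": 0}, {"x": 0.002, "y": 0, "z": -0.015, "rx": 0, "ry": 0.1, "rz": 0}, {"x": 0.002, "y": 0, "z": -0.02, "rx": 0, "ry": 0.1, "rz": 0}, {"x": 0.002, "y": 0, "z": -0.02, "rx": 0, "ry": 0.1, "rz": 0}, {"x": 0.002, "y": 0, "z": -0.02, "rx": 0, "ry": 0.1, "rz": 0}, {"x": 0, "y": 0, "z": 0, "rx": 0, "ry": 0, "rz": 0}], "claw": 1}}

```text
time: 8.23
tool_pos: [0.4458, -0.1778, 0.1394]
ee_rot: [3.137, -0.004, -1.57]
wrist_force: [-0.3, -0.6, 0.1]
width: 0.0936
```

```bash
python3 -c "
from h import *
go(.5553,-.3288,.14,0,10)
s=snap('wrist'); c=snap('scene'); t=snap('top')
I=[('saucer',(.447,-.170),0),('eggcup',(.447,-.170),.005)]
overlay(s,I,'w5.png')
overlay(c,I,'s5.png',(130,140,330,290),4)
"
```

```text
t 8.23 pos [ 0.4458 -0.1778  0.1394] rot [ 3.137 -0.004 -1.57 ] w 0.0936 F [-0.3 -0.6  0.1] 
 tool d [ 0.1511 -0.1094 -0.0006] rot [ 3.500e-01  3.000e-02 -8.997e+01] /row [ 0.0151 -0.0109 -0.0001] [ 0.03  0.   -9.  ]
```

View pics/w5.png

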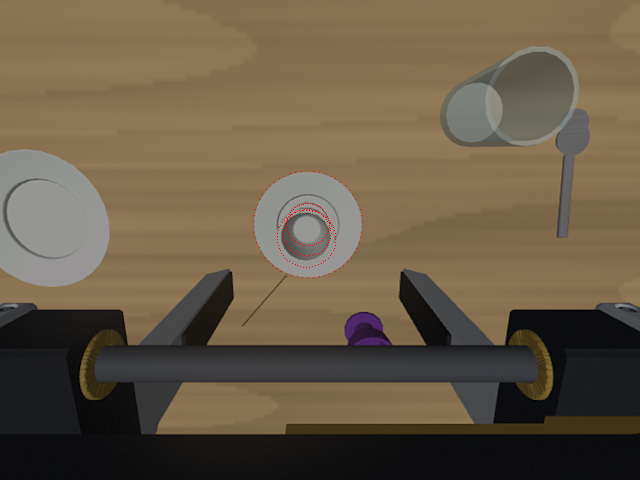

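View pics/s5.png

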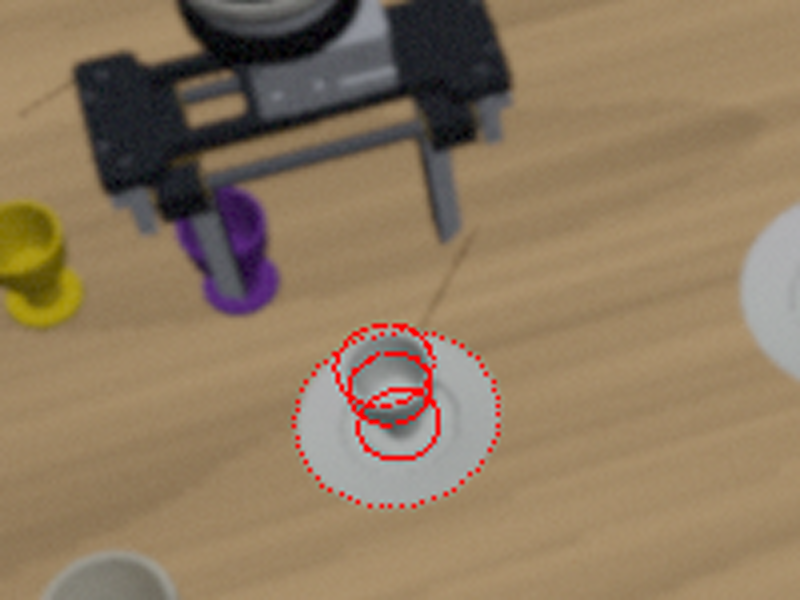

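{"name": "jog_arm", "arguments": {"series": [{"x": 0, "y": 0, "z": 0, "rx": 0, "ry": 0, "rz": -7}, {"x": 0, "y": 0, "z": 0, "rx": 0, "ry": 0, "rz": -7}, {"x": 0, "y": 0, "z": 0, "rx": 0, "ry": 0, "rz": -7}, {"x": 0, "y": 0, "z": 0, "rx": 0, "ry": 0, "rz": -7}, {"x": 0, "y": 0, "z": 0, "rx": 0, "ry": 0, "rz": -7}, {"x": 0, "y": 0, "z": 0, "rx": 0, "ry": 0, "rz": -7}, {"x": 0, "y": 0, "z": 0, "rx": 0, "ry": 0, "rz": -7}, {"x": 0, "y": 0, "z": 0, "rx": 0, "ry": 0, "rz": -7}, {"x": 0, "y": 0, "z": 0, "rx": 0, "ry": 0, "rz": -7}, {"x": 0, "y": 0, "z": 0, "rx": 0, "ry": 0, "rz": -7}, {"x": 0, "y": 0, "z": 0, "rx": 0, "ry": 0, "rz": -7}, {"x": 0, "y": 0, "z": 0, "rx": 0, "ry": 0, "rz": -7}], "claw": 1}}

```text
time: 9.38
tool_pos: [0.4287, -0.167, 0.1056]
ee_rot: [-3.121, 0.055, -0.068]
wrist_force: [0.5, -0.6, -0.8]
width: 0.0941
```

```bash
python3 -c "
from h import *
go(.5553,-.3288,.14,0,8)"
```

```text
t 9.38 pos [ 0.4287 -0.167   0.1056] rot [-3.121  0.055 -0.068] w 0.0941 F [ 0.5 -0.6 -0.8] 
 tool d [ 0.1351  0.1519 -0.0451] rot [-1.29  3.12 -3.91] /row [ 0.0169  0.019  -0.0056] [-0.16  0.39 -0.49]
```

{"name": "jog_arm", "arguments": {"series": [{"x": 0, "y": 0, "z": -0.018, "rx": -0.6, "ry": 1.6, "rz": -2}, {"x": 0, "y": 0, "z": -0.018, "rx": -0.6, "ry": 1.5, "rz": -1.9}, {"x": 0, "y": 0, "z": 0, "rx": 0, "ry": 0, "rz": 0}], "claw": 1}}

```text
time: 9.63
tool_pos: [0.4259, -0.1651, 0.1333]
ee_rot: [-3.132, 0.013, 0.008]
wrist_force: [0.7, 0.4, 0.9]
width: 0.0941
```

```bash
python3 -c "
from h import *
go(.5553,-.3288,.14,0,8)"
```

```text
t 9.63 pos [ 0.4259 -0.1651  0.1333] rot [-3.132  0.013  0.008] w 0.0941 F [0.7 0.4 0.9] 
 tool d [ 0.128   0.1646 -0.0099] rot [-0.53  0.77  0.45] /row [ 0.016   0.0206 -0.0012] [-0.07  0.1   0.06]
```

{"name": "jog_arm", "arguments": {"series": [{"x": 0.015, "y": 0.02, "z": -0.006, "rx": -0.3, "ry": 0.5, "rz": 0.4}, {"x": 0.015, "y": 0.02, "z": -0.004, "rx": -0.2, "ry": 0.3, "rz": 0}, {"x": 0.015, "y": 0.02, "z": -0.003, "rx": 0, "ry": 0.1, "rz": 0}, {"x": 0.015, "y": 0.02, "z": -0.003, "rx": 0, "ry": 0.1, "rz": 0}, {"x": 0.015, "y": 0.02, "z": -0.003, "rx": 0, "ry": 0.1, "rz": 0}, {"x": 0.015, "y": 0.02, "z": -0.003, "rx": 0, "ry": 0.1, "rz": 0}, {"x": 0.015, "y": 0.02, "z": -0.002, "rx": 0, "ry": 0, "rz": 0}, {"x": 0, "y": 0, "z": 0, "rx": 0, "ry": 0, "rz": 0}], "claw": 1}}

```text
time: 10.3
tool_pos: [0.5279, -0.3048, 0.1345]
ee_rot: [-3.124, 0.017, -0.005]
wrist_force: [-0.3, -0.7, -0.3]
width: 0.0941
```

```bash
python3 -c "
from h import *
go(.5553,-.3288,.12,0,2)"
```

```text
t 10.3 pos [ 0.5279 -0.3048  0.1345] rot [-3.124  0.017 -0.005] w 0.0941 F [-0.3 -0.7 -0.3] 
 tool d [0.0278 0.0241 0.0136] rot [-1.    0.99 -0.29] /row [0.0139 0.012  0.0068] [-0.5   0.5  -0.14]
```

{"name": "jog_arm", "arguments": {"series": [{"x": 0.014, "y": 0.012, "z": -0.001, "rx": -0.5, "ry": 0.5, "rz": -0.2}, {"x": 0.014, "y": 0.012, "z": -0.001, "rx": -0.5, "ry": 0.5, "rz": -0.1}, {"x": 0, "y": 0, "z": 0, "rx": 0, "ry": 0, "rz": 0}], "claw": 1}}

```text
time: 10.55
tool_pos: [0.5537, -0.3278, 0.1262]
ee_rot: [-3.133, 0.012, -0.003]
wrist_force: [-0.5, -0.3, -0.0]
width: 0.0939
```

```bash
python3 -c "
from h import *
go(.5553,-.3288,.12,0,2)
s=snap('wrist')
overlay(s,[('tumbler',(.5553,-.3288),0)],'w6.png')"
```

```text
t 10.55 pos [ 0.5537 -0.3278  0.1262] rot [-3.133e+00  1.200e-02 -3.000e-03] w 0.0939 F [-0.5 -0.3 -0. ] 
 tool d [0.0017 0.001  0.0061] rot [-0.5   0.66 -0.18] /row [0.0008 0.0005 0.0031] [-0.25  0.33 -0.09]
```

View pics/w6.png

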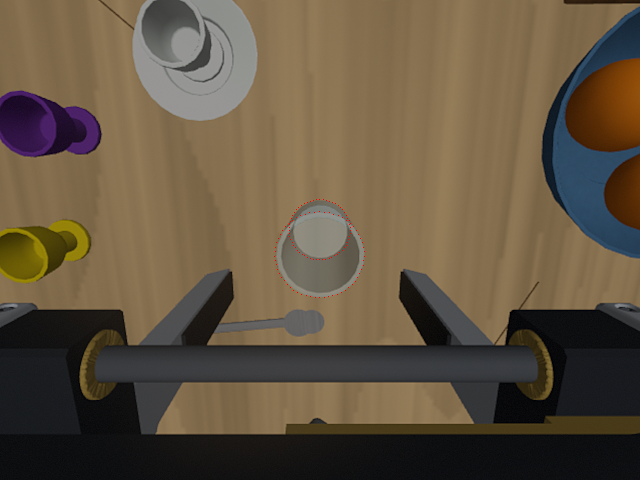

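{"name": "jog_arm", "arguments": {"series": [{"x": 0.002, "y": 0.001, "z": 0.005, "rx": -0.5, "ry": 0.7, "rz": -0.2}, {"x": 0, "y": 0, "z": 0.012, "rx": -0.1, "ry": 0.1, "rz": 0}, {"x": 0, "y": 0, "z": 0.012, "rx": -0.1, "ry": 0.1, "rz": 0}, {"x": 0, "y": 0, "z": 0, "rx": 0, "ry": 0, "rz": 0}], "claw": 1}}

```text
time: 10.93
tool_pos: [0.5502, -0.3225, 0.0911]
ee_rot: [-3.137, 0.006, 0.0]
wrist_force: [-0.6, 0.5, -0.7]
width: 0.094
```

```bash
python3 -c "
from h import *
go(.5553,-.3288,.030,0,4)"
```

```text
t 10.93 pos [ 0.5502 -0.3225  0.0911] rot [-3.137  0.006  0.   ] w 0.094 F [-0.6  0.5 -0.7] 
 tool d [0.0054 0.0066 0.061 ] rot [-0.27  0.34  0.01] /row [0.0014 0.0016 0.0153] [-0.07  0.08  0.  ]
```

{"name": "jog_arm", "arguments": {"series": [{"x": 0.004, "y": 0.005, "z": 0.01, "rx": -0.2, "ry": 0.3, "rz": 0}, {"x": 0.003, "y": 0.003, "z": 0.012, "rx": 0, "ry": 0.1, "rz": 0}, {"x": 0.003, "y": 0.003, "z": 0.012, "rx": 0, "ry": 0.1, "rz": 0}, {"x": 0.002, "y": 0.002, "z": 0.012, "rx": 0, "ry": 0.1, "rz": 0}, {"x": 0, "y": 0, "z": 0, "rx": 0, "ry": 0, "rz": 0}], "claw": 1}}

```text
time: 11.35
tool_pos: [0.5616, -0.3341, 0.0405]
ee_rot: [-3.139, -0.004, 0.001]
wrist_force: [-0.5, 0.6, -0.6]
width: 0.0937
```

```bash
python3 -c "
from h import *
go(.5553,-.3288,.030,0,2)"
```

```text
t 11.35 pos [ 0.5616 -0.3341  0.0405] rot [-3.139e+00 -4.000e-03  1.000e-03] w 0.0937 F [-0.5  0.6 -0.6] 
 tool d [-0.0063 -0.0052  0.0105] rot [-0.16 -0.21  0.04] /row [-0.0032 -0.0026  0.0053] [-0.08 -0.1   0.02]
```

{"name": "jog_arm", "arguments": {"series": [{"x": -0.003, "y": -0.0025, "z": 0.005, "rx": -0.1, "ry": -0.1, "rz": 0}, {"x": -0.003, "y": -0.0025, "z": 0.005, "rx": -0.1, "ry": -0.1, "rz": 0}, {"x": 0, "y": 0, "z": 0, "rx": 0, "ry": 0, "rz": 0}], "claw": 1}}

```text
time: 11.6
tool_pos: [0.5547, -0.3287, 0.028]
ee_rot: [-3.141, 0.002, -0.0]
wrist_force: [-0.6, -0.7, 0.5]
width: 0.0942
```

```bash
python3 -c "
from h import *
go(.5553,-.3288,.030,0,2)"
```

```text
t 11.6 pos [ 0.5547 -0.3287  0.028 ] rot [-3.141e+00  2.000e-03 -0.000e+00] w 0.0942 F [-0.6 -0.7  0.5] 
 tool d [ 0.0006  0.0001 -0.002 ] rot [-0.02  0.12 -0.  ] /row [ 0.0003  0.     -0.001 ] [-0.01  0.06 -0.  ]
```

Good alignment; close.

{"name": "jog_arm", "arguments": {"series": [{"x": 0, "y": 0, "z": 0, "rx": 0, "ry": 0, "rz": 0}, {"x": 0, "y": 0, "z": 0, "rx": 0, "ry": 0, "rz": 0}, {"x": 0, "y": 0, "z": 0, "rx": 0, "ry": 0, "rz": 0}, {"x": 0, "y": 0, "z": 0, "rx": 0, "ry": 0, "rz": 0}, {"x": 0, "y": 0, "z": 0, "rx": 0, "ry": 0, "rz": 0}, {"x": 0, "y": 0, "z": 0, "rx": 0, "ry": 0, "rz": 0}, {"x": 0, "y": 0, "z": 0, "rx": 0, "ry": 0, "rz": 0}], "claw": 0}}

```text
time: 12.18
tool_pos: [0.5556, -0.329, 0.0302]
ee_rot: [3.14, -0.001, 0.0]
wrist_force: [-0.6, -0.0, -1.4]
width: 0.0656
```

```bash
python3 -c "
from h import *
go(.5553,-.3288,.10,0,4)"
```

```text
t 12.18 pos [ 0.5556 -0.329   0.0302] rot [ 3.14e+00 -1.00e-03  0.00e+00] w 0.0656 F [-0.6 -0.  -1.4] 
 tool d [-0.0003 -0.     -0.0698] rot [ 0.1  -0.06  0.02] /row [-0.0001 -0.     -0.0174] [ 0.02 -0.02  0.01]
```

{"name": "jog_arm", "arguments": {"series": [{"x": 0, "y": 0, "z": 0, "rx": 0, "ry": 0, "rz": 0}, {"x": 0, "y": 0, "z": 0, "rx": 0, "ry": 0, "rz": 0}, {"x": 0, "y": 0, "z": -0.012, "rx": 0, "ry": 0, "rz": 0}, {"x": 0, "y": 0, "z": -0.015, "rx": 0, "ry": 0, "rz": 0}, {"x": 0, "y": 0, "z": -0.015, "rx": 0, "ry": 0, "rz": 0}, {"x": 0, "y": 0, "z": -0.012, "rx": 0, "ry": 0, "rz": 0}, {"x": 0, "y": 0, "z": 0, "rx": 0, "ry": 0, "rz": 0}], "claw": 0}}

```text
time: 12.77
tool_pos: [0.5542, -0.3281, 0.0863]
ee_rot: [-3.14, 0.003, 0.0]
wrist_force: [0.6, -0.5, -1.3]
width: 0.0656
```

```bash
python3 -c "
from h import *
go(.585,.098,.10,0,20)
s=snap('wrist','w7.png')"
```

```text
t 12.77 pos [ 0.5542 -0.3281  0.0863] rot [-3.14e+00  3.00e-03  0.00e+00] w 0.0656 F [ 0.6 -0.5 -1.3] 
 tool d [ 0.0309 -0.4261 -0.0133] rot [-0.07  0.19  0.01] /row [ 0.0015 -0.0213 -0.0007] [-0.    0.01  0.  ]
```

View pics/w7.png

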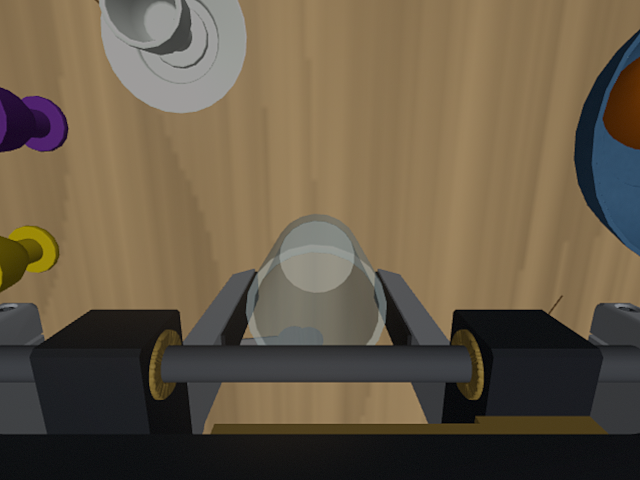

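{"name": "jog_arm", "arguments": {"series": [{"x": 0.001, "y": -0.01, "z": -0.003, "rx": 0, "ry": 0.1, "rz": 0}, {"x": 0.002, "y": -0.02, "z": -0.002, "rx": 0, "ry": 0, "rz": 0}, {"x": 0.002, "y": -0.025, "z": -0.001, "rx": 0, "ry": 0, "rz": 0}, {"x": 0.002, "y": -0.025, "z": -0.001, "rx": 0, "ry": 0, "rz": 0}, {"x": 0.002, "y": -0.025, "z": -0.001, "rx": 0, "ry": 0, "rz": 0}, {"x": 0.002, "y": -0.025, "z": -0.001, "rx": 0, "ry": 0, "rz": 0}, {"x": 0.002, "y": -0.025, "z": -0.001, "rx": 0, "ry": 0, "rz": 0}, {"x": 0.002, "y": -0.025, "z": -0.001, "rx": 0, "ry": 0, "rz": 0}, {"x": 0.002, "y": -0.02, "z": -0.001, "rx": 0, "ry": 0, "rz": 0}, {"x": 0.001, "y": -0.01, "z": 0, "rx": 0, "ry": 0, "rz": 0}], "claw": 0}}

```text
time: 13.65
tool_pos: [0.5668, -0.1038, 0.0907]
ee_rot: [-3.131, 0.015, -0.005]
wrist_force: [-0.2, -0.6, -1.3]
width: 0.0655
```

```bash
python3 -c "
from h import *
go(.585,.098,.10,0,10)"
```

```text
t 13.65 pos [ 0.5668 -0.1038  0.0907] rot [-3.131  0.015 -0.005] w 0.0655 F [-0.2 -0.6 -1.3] 
 tool d [ 0.0171 -0.2019 -0.0075] rot [-0.59  0.84 -0.29] /row [ 0.0017 -0.0202 -0.0007] [-0.06  0.08 -0.03]
```

{"name": "jog_arm", "arguments": {"series": [{"x": 0.002, "y": -0.01, "z": -0.002, "rx": -0.3, "ry": 0.4, "rz": -0.1}, {"x": 0.002, "y": -0.018, "z": -0.001, "rx": -0.3, "ry": 0.4, "rz": -0.1}, {"x": 0.003, "y": -0.025, "z": -0.001, "rx": 0, "ry": 0, "rz": 0}, {"x": 0.003, "y": -0.025, "z": -0.001, "rx": 0, "ry": 0, "rz": 0}, {"x": 0.002, "y": -0.025, "z": -0.001, "rx": 0, "ry": 0, "rz": 0}, {"x": 0.002, "y": -0.025, "z": -0.001, "rx": 0, "ry": 0, "rz": 0}, {"x": 0.002, "y": -0.025, "z": -0.001, "rx": 0, "ry": 0, "rz": 0}, {"x": 0.002, "y": -0.015, "z": -0.001, "rx": 0, "ry": 0, "rz": 0}, {"x": 0, "y": -0.008, "z": 0, "rx": 0, "ry": 0, "rz": 0}, {"x": 0, "y": 0, "z": 0, "rx": 0, "ry": 0, "rz": 0}], "claw": 0}}

```text
time: 14.48
tool_pos: [0.5827, 0.0817, 0.096]
ee_rot: [3.139, 0.005, -0.004]
wrist_force: [0.2, -0.7, -1.9]
width: 0.0658
```

```bash
python3 -c "
from h import *
go(.585,.098,.07,0,3)"
```

```text
t 14.48 pos [0.5827 0.0817 0.096 ] rot [ 3.139  0.005 -0.004] w 0.0658 F [ 0.2 -0.7 -1.9] 
 tool d [ 0.0024 -0.0164  0.026 ] rot [ 0.15  0.28 -0.2 ] /row [ 0.0008 -0.0055  0.0087] [ 0.05  0.09 -0.07]
```

{"name": "jog_arm", "arguments": {"series": [{"x": 0.001, "y": -0.006, "z": 0.007, "rx": 0, "ry": 0.1, "rz": -0.1}, {"x": 0.001, "y": -0.006, "z": 0.008, "rx": 0, "ry": 0.1, "rz": -0.1}, {"x": 0.001, "y": -0.005, "z": 0.008, "rx": 0, "ry": 0.1, "rz": 0}, {"x": 0, "y": 0, "z": 0, "rx": 0, "ry": 0, "rz": 0}], "claw": 0}}

```text
time: 14.82
tool_pos: [0.5856, 0.0969, 0.07]
ee_rot: [3.137, -0.0, -0.003]
wrist_force: [-0.1, -0.4, -2.0]
width: 0.0656
```

```bash
python3 -c "
from h import *
go(.585,.098,.035,0,4)
s=snap('wrist'); overlay(s,[('plate',(.4528,.0978),0)],'w8.png')
s=snap('top'); overlay(s,[('plate',(.4528,.0978),0)],'t8.png',(200,130,400,280),4)
"
```

```text
t 14.82 pos [0.5856 0.0969 0.07  ] rot [ 3.137e+00 -0.000e+00 -3.000e-03] w 0.0656 F [-0.1 -0.4 -2. ] 
 tool d [-0.0006 -0.0013  0.035 ] rot [ 0.27 -0.01 -0.18] /row [-0.0002 -0.0003  0.0088] [ 0.07 -0.   -0.04]
```

View pics/w8.png

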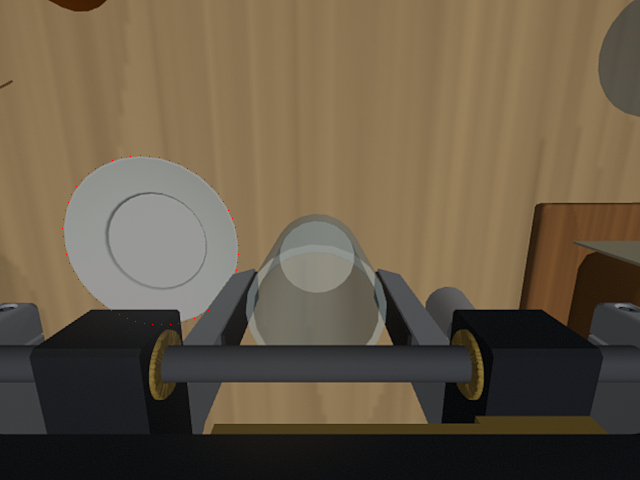

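View pics/t8.png

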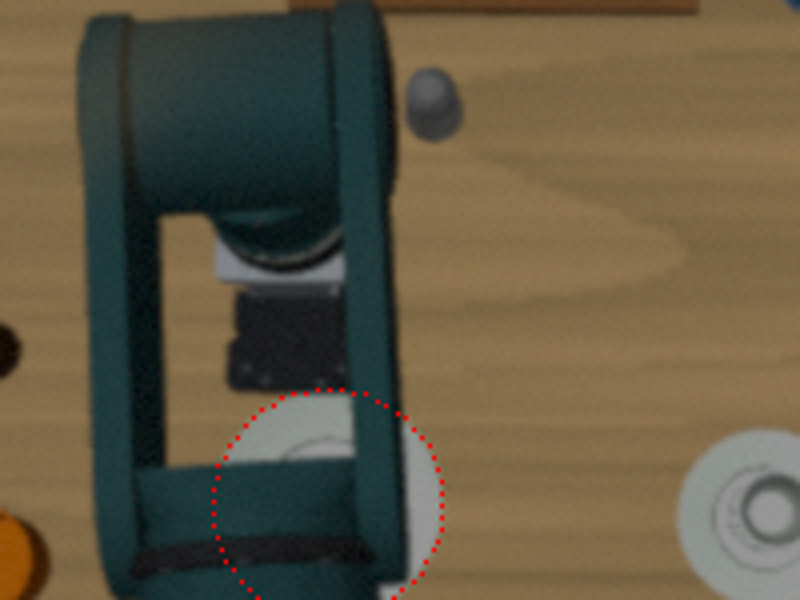

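{"name": "jog_arm", "arguments": {"series": [{"x": 0, "y": -0.001, "z": 0.009, "rx": 0.2, "ry": 0, "rz": -0.2}, {"x": 0, "y": 0, "z": 0.009, "rx": 0, "ry": 0, "rz": 0}, {"x": 0, "y": 0, "z": 0.008, "rx": 0, "ry": 0, "rz": 0}, {"x": 0, "y": 0, "z": 0, "rx": 0, "ry": 0, "rz": 0}], "claw": 0}}

```text
time: 15.25
tool_pos: [0.5873, 0.0955, 0.044]
ee_rot: [3.14, -0.004, -0.002]
wrist_force: [-0.6, 0.1, -2.1]
width: 0.0656
```

```bash
python3 -c "
from h import *
go(.585,.098,.0305,0,2)"
```

```text
t 15.25 pos [0.5873 0.0955 0.044 ] rot [ 3.14e+00 -4.00e-03 -2.00e-03] w 0.0656 F [-0.6  0.1 -2.1] 
 tool d [-0.0024 -0.0025  0.0134] rot [ 0.11 -0.23 -0.1 ] /row [-0.0012 -0.0012  0.0067] [ 0.05 -0.11 -0.05]
```

{"name": "jog_arm", "arguments": {"series": [{"x": -0.0015, "y": -0.0015, "z": 0.005, "rx": 0.1, "ry": -0.2, "rz": -0.1}, {"x": -0.0015, "y": -0.0015, "z": 0.005, "rx": 0, "ry": -0.1, "rz": 0}, {"x": 0, "y": 0, "z": 0.001, "rx": 0, "ry": 0, "rz": 0}, {"x": 0, "y": 0, "z": 0, "rx": 0, "ry": 0, "rz": 0}], "claw": 0}}

```text
time: 15.58
tool_pos: [0.5835, 0.0983, 0.0307]
ee_rot: [3.141, 0.003, -0.001]
wrist_force: [-0.1, -0.4, -1.4]
width: 0.0658
```

```bash
python3 -c "
from h import *
go(.585,.098,.0305,0,2)"
```

```text
t 15.58 pos [0.5835 0.0983 0.0307] rot [ 3.141e+00  3.000e-03 -1.000e-03] w 0.0658 F [-0.1 -0.4 -1.4] 
 tool d [0.0015 0.0003 0.0002] rot [ 0.01  0.2  -0.04] /row [0.0008 0.0001 0.0001] [ 0.    0.1  -0.02]
```

{"name": "jog_arm", "arguments": {"series": [{"x": 0.0015, "y": 0, "z": 0.001, "rx": 0, "ry": 0.2, "rz": 0}, {"x": 0, "y": 0, "z": 0, "rx": 0, "ry": 0, "rz": 0}], "claw": 0}}

```text
time: 15.75
tool_pos: [0.5852, 0.0986, 0.0302]
ee_rot: [-3.142, -0.001, -0.0]
wrist_force: [0.6, -0.3, -2.2]
width: 0.0656
```

{"name": "jog_arm", "arguments": {"series": [{"x": 0, "y": 0, "z": 0, "rx": 0, "ry": 0, "rz": 0}, {"x": 0, "y": 0, "z": 0, "rx": 0, "ry": 0, "rz": 0}, {"x": 0, "y": 0, "z": 0, "rx": 0, "ry": 0, "rz": 0}, {"x": 0, "y": 0, "z": 0, "rx": 0, "ry": 0, "rz": 0}, {"x": 0, "y": 0, "z": 0, "rx": 0, "ry": 0, "rz": 0}, {"x": 0, "y": 0, "z": 0, "rx": 0, "ry": 0, "rz": 0}], "claw": 1}}

```text
time: 16.25
tool_pos: [0.5882, 0.0987, 0.0336]
ee_rot: [-3.141, -0.008, -0.0]
wrist_force: [-0.2, -0.4, -0.2]
width: 0.0937
```

```bash
python3 -c "
from h import *
go(.585,.098,.15,0,7)"
```

```text
t 16.25 pos [0.5882 0.0987 0.0336] rot [-3.141 -0.008 -0.   ] w 0.0937 F [-0.2 -0.4 -0.2] 
 tool d [-0.0022  0.0007 -0.1164] rot [-0.02 -0.48 -0.01] /row [-0.0003  0.0001 -0.0166] [-0.   -0.07 -0.  ]
```

{"name": "jog_arm", "arguments": {"series": [{"x": -0.002, "y": 0, "z": -0.01, "rx": 0, "ry": -0.4, "rz": 0}, {"x": 0, "y": 0, "z": -0.015, "rx": 0, "ry": 0, "rz": 0}, {"x": 0, "y": 0, "z": -0.015, "rx": 0, "ry": 0, "rz": 0}, {"x": 0, "y": 0, "z": -0.018, "rx": 0, "ry": 0, "rz": 0}, {"x": 0, "y": 0, "z": -0.018, "rx": 0, "ry": 0, "rz": 0}, {"x": 0, "y": 0, "z": -0.018, "rx": 0, "ry": 0, "rz": 0}, {"x": 0, "y": 0, "z": -0.018, "rx": 0, "ry": 0, "rz": 0}, {"x": 0, "y": 0, "z": 0, "rx": 0, "ry": 0, "rz": 0}], "claw": 1}}

```text
time: 16.92
tool_pos: [0.5844, 0.0984, 0.1484]
ee_rot: [3.141, 0.004, -0.0]
wrist_force: [0.6, -0.6, 1.1]
width: 0.094
```

```bash
python3 -c "
from h import *
go(.4153,.2988,.14,0,10)
s=snap('wrist'); I=[('plate',(.4528,.0978),0),('tumbler',(.585,.098),0)]; overlay(s,I,'w9.png')
s=snap('scene'); overlay(s,I,'s9.png',(250,150,450,300),4)
"
```

```text
t 16.92 pos [0.5844 0.0984 0.1484] rot [ 3.141  0.004 -0.   ] w 0.094 F [ 0.6 -0.6  1.1] 
 tool d [-0.1692 -0.2003  0.009 ] rot [ 0.01  0.21 -0.02] /row [-0.0169 -0.02    0.0009] [ 0.    0.02 -0.  ]
```

View pics/w9.png

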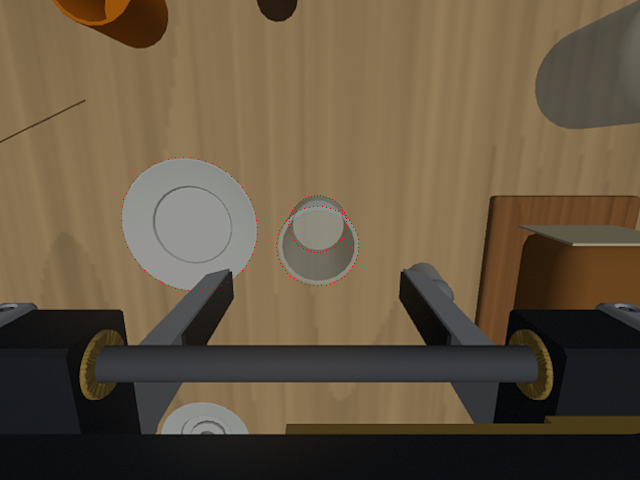

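View pics/s9.png

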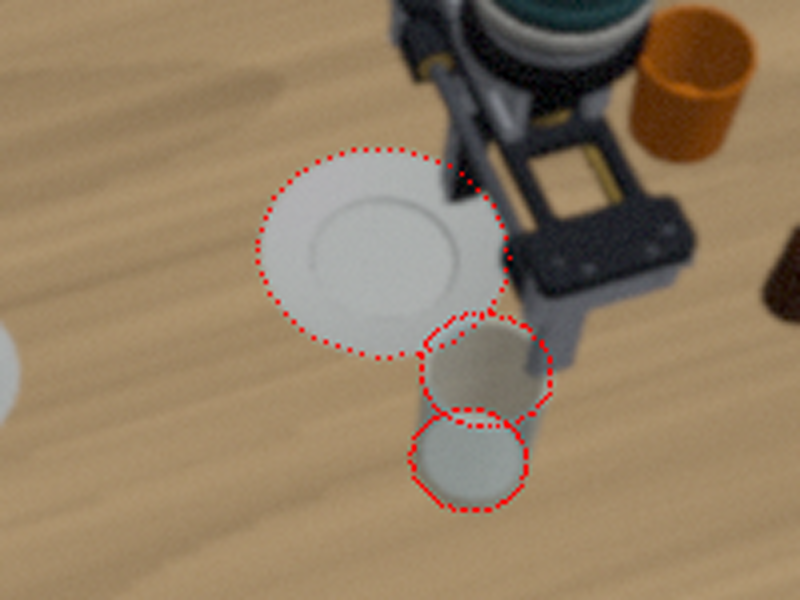

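{"name": "jog_arm", "arguments": {"series": [{"x": -0.012, "y": -0.015, "z": -0.002, "rx": 0, "ry": 0.2, "rz": 0}, {"x": -0.02, "y": -0.024, "z": -0.002, "rx": 0, "ry": 0, "rz": 0}, {"x": -0.02, "y": -0.024, "z": -0.002, "rx": 0, "ry": 0, "rz": 0}, {"x": -0.02, "y": -0.024, "z": -0.001, "rx": 0, "ry": 0, "rz": 0}, {"x": -0.02, "y": -0.024, "z": -0.001, "rx": 0, "ry": 0, "rz": 0}, {"x": -0.02, "y": -0.024, "z": -0.001, "rx": 0, "ry": 0, "rz": 0}, {"x": -0.02, "y": -0.024, "z": 0, "rx": 0, "ry": 0, "rz": 0}, {"x": -0.015, "y": -0.018, "z": 0, "rx": 0, "ry": 0, "rz": 0}, {"x": 0, "y": 0, "z": 0, "rx": 0, "ry": 0, "rz": 0}], "claw": 1}}

```text
time: 17.77
tool_pos: [0.4221, 0.2777, 0.1347]
ee_rot: [3.132, 0.035, -0.008]
wrist_force: [-0.4, 0.3, 0.4]
width: 0.094
```

```bash
python3 -c "
from h import *
go(.4153,.2988,.11,0,2)"
```

```text
t 17.77 pos [0.4221 0.2777 0.1347] rot [ 3.132  0.035 -0.008] w 0.094 F [-0.4  0.3  0.4] 
 tool d [-0.0061 -0.0213  0.0247] rot [ 0.55  2.03 -0.43] /row [-0.0031 -0.0107  0.0123] [ 0.28  1.01 -0.21]
```

{"name": "jog_arm", "arguments": {"series": [{"x": -0.003, "y": -0.0105, "z": 0.006, "rx": 0.3, "ry": 1.0, "rz": -0.2}, {"x": -0.003, "y": -0.0105, "z": 0.006, "rx": 0.3, "ry": 1.0, "rz": -0.2}, {"x": 0, "y": 0, "z": 0, "rx": 0, "ry": 0, "rz": 0}], "claw": 1}}

```text
time: 18.02
tool_pos: [0.4135, 0.2978, 0.117]
ee_rot: [3.137, 0.005, 0.002]
wrist_force: [0.6, -0.3, -0.9]
width: 0.0939
```

```bash
python3 -c "
from h import *
go(.4153,.2988,.09,0,2)
s=snap('wrist'); I=[('cup',(.4153,.2988),0),('plate',(.4528,.0978),0),('pepper',(.546,.312),0)]; overlay(s,I,'w10.png')"
```

```text
t 18.02 pos [0.4135 0.2978 0.117 ] rot [3.137e+00 5.000e-03 2.000e-03] w 0.0939 F [ 0.6 -0.3 -0.9] 
 tool d [ 0.002  -0.0011  0.0269] rot [0.24 0.29 0.13] /row [ 0.001  -0.0006  0.0135] [0.12 0.14 0.06]
```

View pics/w10.png

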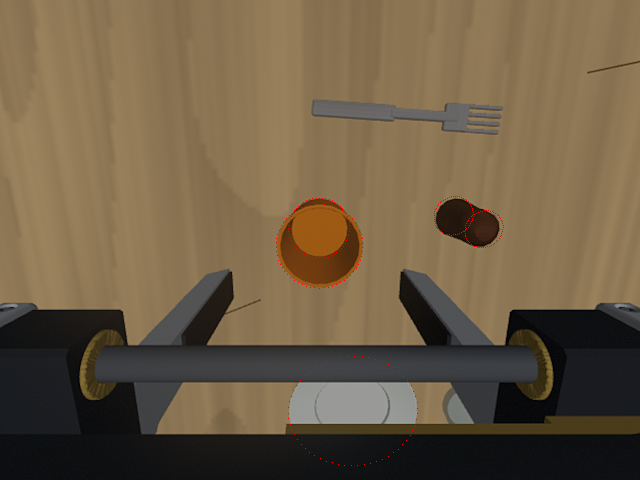

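{"name": "jog_arm", "arguments": {"series": [{"x": 0.002, "y": -0.001, "z": 0.01, "rx": 0.2, "ry": 0.3, "rz": 0.1}, {"x": 0, "y": 0, "z": 0.014, "rx": 0, "ry": 0, "rz": 0}, {"x": 0, "y": 0, "z": 0.014, "rx": 0, "ry": 0, "rz": 0}, {"x": 0, "y": 0, "z": 0, "rx": 0, "ry": 0, "rz": 0}], "claw": 1}}

```text
time: 18.4
tool_pos: [0.4186, 0.2936, 0.0767]
ee_rot: [3.136, 0.001, -0.004]
wrist_force: [-0.6, -0.2, -0.4]
width: 0.0936
```

```bash
python3 -c "
from h import *
go(.4153,.2988,.024,0,4)"
```

```text
t 18.4 pos [0.4186 0.2936 0.0767] rot [ 3.136e+00  1.000e-03 -4.000e-03] w 0.0936 F [-0.6 -0.2 -0.4] 
 tool d [-0.0032 -0.0054  0.0526] rot [ 0.32  0.04 -0.22] /row [-0.0008 -0.0014  0.0132] [ 0.08  0.01 -0.05]
```

{"name": "jog_arm", "arguments": {"series": [{"x": -0.003, "y": -0.005, "z": 0.01, "rx": 0.3, "ry": 0, "rz": -0.2}, {"x": -0.002, "y": -0.002, "z": 0.012, "rx": 0, "ry": 0, "rz": 0}, {"x": -0.001, "y": -0.002, "z": 0.012, "rx": 0, "ry": 0, "rz": 0}, {"x": 0, "y": 0, "z": 0.01, "rx": 0, "ry": 0, "rz": 0}, {"x": 0, "y": 0, "z": 0, "rx": 0, "ry": 0, "rz": 0}], "claw": 1}}

```text
time: 18.82
tool_pos: [0.4145, 0.301, 0.0297]
ee_rot: [3.141, 0.0, -0.004]
wrist_force: [-0.6, 0.4, -0.7]
width: 0.0938
```

```bash
python3 -c "
from h import *
go(.4153,.2988,.024,0,2)"
```

```text
t 18.82 pos [0.4145 0.301  0.0297] rot [ 3.141  0.    -0.004] w 0.0938 F [-0.6  0.4 -0.7] 
 tool d [0.0008 0.0022 0.0057] rot [ 0.04  0.   -0.24] /row [0.0004 0.0011 0.0028] [ 0.02  0.   -0.12]
```

{"name": "jog_arm", "arguments": {"series": [{"x": 0.0005, "y": 0.002, "z": 0.004, "rx": 0, "ry": 0, "rz": -0.2}, {"x": 0, "y": 0, "z": 0, "rx": 0, "ry": 0, "rz": 0}], "claw": 1}}

```text
time: 18.98
tool_pos: [0.4148, 0.2986, 0.0248]
ee_rot: [3.14, 0.001, -0.0]
wrist_force: [0.3, 0.5, 0.2]
width: 0.0941
```

{"name": "jog_arm", "arguments": {"series": [{"x": 0, "y": 0, "z": 0, "rx": 0, "ry": 0, "rz": 0}, {"x": 0, "y": 0, "z": 0, "rx": 0, "ry": 0, "rz": 0}, {"x": 0, "y": 0, "z": 0, "rx": 0, "ry": 0, "rz": 0}, {"x": 0, "y": 0, "z": 0, "rx": 0, "ry": 0, "rz": 0}, {"x": 0, "y": 0, "z": 0, "rx": 0, "ry": 0, "rz": 0}, {"x": 0, "y": 0, "z": 0, "rx": 0, "ry": 0, "rz": 0}, {"x": 0, "y": 0, "z": 0, "rx": 0, "ry": 0, "rz": 0}], "claw": 0}}

```text
time: 19.57
tool_pos: [0.4167, 0.2993, 0.0274]
ee_rot: [-3.141, -0.003, -0.0]
wrist_force: [0.2, 0.2, -1.1]
width: 0.0679
```

```bash
python3 -c "
from h import *
go(.4153,.2988,.08,0,4)"
```

```text
t 19.57 pos [0.4167 0.2993 0.0274] rot [-3.141e+00 -3.000e-03 -0.000e+00] w 0.0679 F [ 0.2  0.2 -1.1] 
 tool d [-0.0012  0.0005 -0.0526] rot [-0.06 -0.2  -0.02] /row [-0.0003  0.0001 -0.0131] [-0.02 -0.05 -0.  ]
```

{"name": "jog_arm", "arguments": {"series": [{"x": 0, "y": 0, "z": 0, "rx": 0, "ry": 0, "rz": 0}, {"x": 0, "y": 0, "z": -0.012, "rx": 0, "ry": 0, "rz": 0}, {"x": 0, "y": 0, "z": -0.015, "rx": 0, "ry": 0, "rz": 0}, {"x": 0, "y": 0, "z": -0.015, "rx": 0, "ry": 0, "rz": 0}, {"x": 0, "y": 0, "z": -0.015, "rx": 0, "ry": 0, "rz": 0}, {"x": 0, "y": 0, "z": 0, "rx": 0, "ry": 0, "rz": 0}], "claw": 0}}

```text
time: 20.07
tool_pos: [0.4153, 0.2987, 0.0878]
ee_rot: [3.141, -0.001, -0.0]
wrist_force: [1.3, 0.4, -0.3]
width: 0.0676
```

```bash
python3 -c "
from h import *
go(.585,.195,.09,0,10)
s=snap('wrist','w11.png')
go(.585,.195,.09,0,10)
"
```

```text
t 20.07 pos [0.4153 0.2987 0.0878] rot [ 3.141e+00 -1.000e-03 -0.000e+00] w 0.0676 F [ 1.3  0.4 -0.3] 
 tool d [ 0.1697  0.1037 -0.002 ] rot [ 0.03 -0.03 -0.01] /row [ 0.017   0.0104 -0.0002] [ 0. -0. -0.]
t 20.12 pos [0.4147 0.2984 0.0864] rot [ 3.14e+00  1.00e-03 -0.00e+00] w 0.0671 F [-0.8  0.2 -0.7] 
 tool d [ 0.1703  0.1033 -0.0036] rot [ 0.09  0.06 -0.01] /row [ 0.017   0.0103 -0.0004] [ 0.01  0.01 -0.  ]
```

View pics/w11.png

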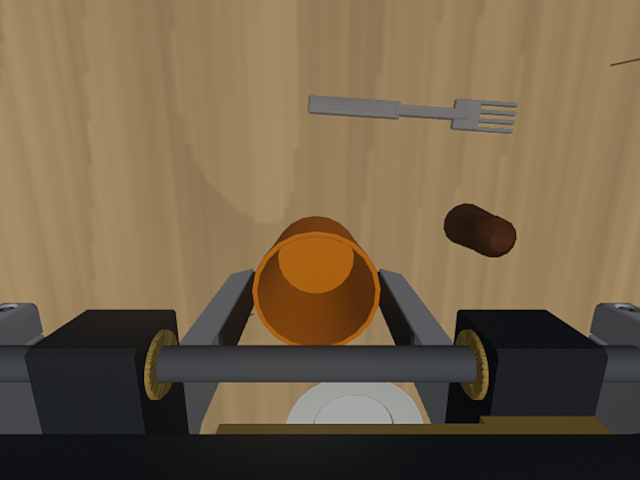

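{"name": "jog_arm", "arguments": {"series": [{"x": 0.008, "y": 0.008, "z": -0.003, "rx": 0, "ry": 0, "rz": 0}, {"x": 0.016, "y": 0.012, "z": -0.002, "rx": 0, "ry": 0, "rz": 0}, {"x": 0.02, "y": 0.014, "z": -0.001, "rx": 0, "ry": 0, "rz": 0}, {"x": 0.02, "y": 0.014, "z": -0.001, "rx": 0, "ry": 0, "rz": 0}, {"x": 0.02, "y": 0.014, "z": -0.001, "rx": 0, "ry": 0, "rz": 0}, {"x": 0.02, "y": 0.012, "z": -0.001, "rx": 0, "ry": 0, "rz": 0}, {"x": 0.02, "y": 0.01, "z": -0.001, "rx": 0, "ry": 0, "rz": 0}, {"x": 0.012, "y": 0.005, "z": 0, "rx": 0, "ry": 0, "rz": 0}, {"x": 0, "y": 0, "z": 0, "rx": 0, "ry": 0, "rz": 0}], "claw": 0}}

```text
time: 20.87
tool_pos: [0.555, 0.1993, 0.0893]
ee_rot: [3.134, 0.011, 0.002]
wrist_force: [-0.5, -0.0, -1.4]
width: 0.0678
```

```bash
python3 -c "
from h import *
go(.585,.195,.07,0,2)
"
```

```text
t 20.87 pos [0.555  0.1993 0.0893] rot [3.134e+00 1.100e-02 2.000e-03] w 0.0678 F [-0.5 -0.  -1.4] 
 tool d [0.0302 0.0042 0.019 ] rot [0.45 0.65 0.13] /row [0.0151 0.0021 0.0095] [0.22 0.32 0.06]
```

{"name": "jog_arm", "arguments": {"series": [{"x": 0.011, "y": 0.001, "z": 0.004, "rx": 0.2, "ry": 0.3, "rz": 0.1}, {"x": 0.01, "y": 0.001, "z": 0.006, "rx": 0.2, "ry": 0.3, "rz": 0}, {"x": 0.008, "y": 0.001, "z": 0.006, "rx": 0, "ry": 0, "rz": 0}, {"x": 0, "y": 0, "z": 0, "rx": 0, "ry": 0, "rz": 0}], "claw": 0}}

```text
time: 21.2
tool_pos: [0.5842, 0.1964, 0.0695]
ee_rot: [3.141, 0.004, 0.001]
wrist_force: [-0.8, -0.1, -1.3]
width: 0.0677
```

```bash
python3 -c "
from h import *
go(.585,.195,.04,0,3)
s=snap('wrist'); overlay(s,[('plate',(.4528,.0978),0),('tumbler',(.585,.098),0)],'w12.png')
"
```

```text
t 21.2 pos [0.5842 0.1964 0.0695] rot [3.141e+00 4.000e-03 1.000e-03] w 0.0677 F [-0.8 -0.1 -1.3] 
 tool d [0.001  0.0014 0.0295] rot [0.01 0.25 0.06] /row [0.0003 0.0005 0.0098] [0.   0.08 0.02]
```

View pics/w12.png

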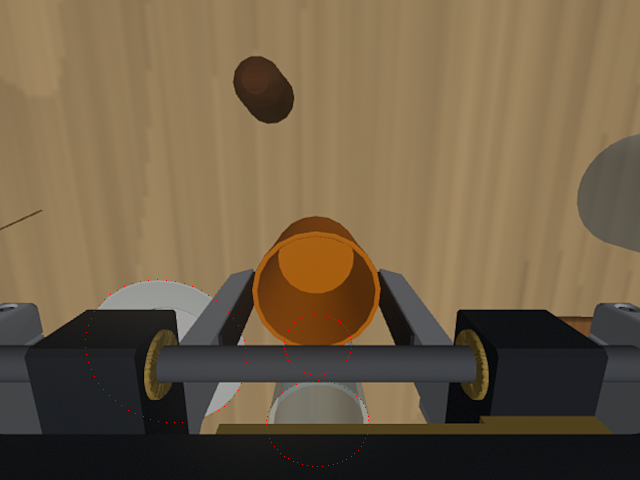

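{"name": "jog_arm", "arguments": {"series": [{"x": 0.001, "y": 0.001, "z": 0.009, "rx": 0, "ry": 0.2, "rz": 0.1}, {"x": 0, "y": 0, "z": 0.01, "rx": 0, "ry": 0, "rz": 0}, {"x": 0, "y": 0, "z": 0.009, "rx": 0, "ry": 0, "rz": 0}, {"x": 0, "y": 0, "z": 0, "rx": 0, "ry": 0, "rz": 0}], "claw": 0}}

```text
time: 21.58
tool_pos: [0.583, 0.1973, 0.0394]
ee_rot: [-3.141, 0.002, 0.002]
wrist_force: [-0.8, -0.4, -0.4]
width: 0.0675
```

```bash
python3 -c "
from h import *
go(.585,.195,.0275,0,3)
"
```

```text
t 21.58 pos [0.583  0.1973 0.0394] rot [-3.141e+00  2.000e-03  2.000e-03] w 0.0675 F [-0.8 -0.4 -0.4] 
 tool d [0.0021 0.0024 0.0119] rot [-0.02  0.1   0.14] /row [0.0007 0.0008 0.004 ] [-0.01  0.03  0.05]
```

{"name": "jog_arm", "arguments": {"series": [{"x": 0.001, "y": 0.0015, "z": 0.005, "rx": 0, "ry": 0.1, "rz": 0.1}, {"x": 0.001, "y": 0.001, "z": 0.004, "rx": 0, "ry": 0, "rz": 0}, {"x": 0, "y": 0, "z": 0, "rx": 0, "ry": 0, "rz": 0}], "claw": 0}}

```text
time: 21.83
tool_pos: [0.5838, 0.195, 0.0286]
ee_rot: [-3.142, 0.001, 0.002]
wrist_force: [-0.5, 0.0, -1.1]
width: 0.0679
```

```bash
python3 -c "
from h import *
go(.585,.195,.0275,0,3)
"
```

```text
t 21.83 pos [0.5838 0.195  0.0286] rot [-3.142e+00  1.000e-03  2.000e-03] w 0.0679 F [-0.5  0.  -1.1] 
 tool d [0.0012 0.     0.0011] rot [-0.    0.08  0.09] /row [0.0004 0.     0.0004] [-0.    0.03  0.03]
```

{"name": "jog_arm", "arguments": {"series": [{"x": 0.001, "y": 0, "z": 0.0015, "rx": 0, "ry": 0.1, "rz": 0.1}, {"x": 0, "y": 0, "z": 0, "rx": 0, "ry": 0, "rz": 0}], "claw": 0}}

```text
time: 22.0
tool_pos: [0.5851, 0.195, 0.0272]
ee_rot: [-3.141, -0.001, -0.001]
wrist_force: [-0.5, -0.6, -0.7]
width: 0.0676
```

{"name": "jog_arm", "arguments": {"series": [{"x": 0, "y": 0, "z": 0, "rx": 0, "ry": 0, "rz": 0}, {"x": 0, "y": 0, "z": 0, "rx": 0, "ry": 0, "rz": 0}, {"x": 0, "y": 0, "z": 0, "rx": 0, "ry": 0, "rz": 0}, {"x": 0, "y": 0, "z": 0, "rx": 0, "ry": 0, "rz": 0}, {"x": 0, "y": 0, "z": 0, "rx": 0, "ry": 0, "rz": 0}, {"x": 0, "y": 0, "z": 0, "rx": 0, "ry": 0, "rz": 0}], "claw": 1}}

```text
time: 22.5
tool_pos: [0.5871, 0.1953, 0.03]
ee_rot: [-3.14, -0.006, -0.001]
wrist_force: [-0.2, -0.7, 0.1]
width: 0.094
```

```bash
python3 -c "
from h import *
go(.585,.195,.15,0,7)
"
```

```text
t 22.5 pos [0.5871 0.1953 0.03  ] rot [-3.14e+00 -6.00e-03 -1.00e-03] w 0.094 F [-0.2 -0.7  0.1] 
 tool d [-0.0014  0.0002 -0.12  ] rot [-0.08 -0.35 -0.04] /row [-0.0002  0.     -0.0171] [-0.01 -0.05 -0.01]
```

{"name": "jog_arm", "arguments": {"series": [{"x": -0.002, "y": 0, "z": -0.01, "rx": 0, "ry": -0.3, "rz": 0}, {"x": 0, "y": 0, "z": -0.015, "rx": 0, "ry": 0, "rz": 0}, {"x": 0, "y": 0, "z": -0.015, "rx": 0, "ry": 0, "rz": 0}, {"x": 0, "y": 0, "z": -0.018, "rx": 0, "ry": 0, "rz": 0}, {"x": 0, "y": 0, "z": -0.018, "rx": 0, "ry": 0, "rz": 0}, {"x": 0, "y": 0, "z": -0.018, "rx": 0, "ry": 0, "rz": 0}, {"x": 0, "y": 0, "z": -0.018, "rx": 0, "ry": 0, "rz": 0}, {"x": 0, "y": 0, "z": 0, "rx": 0, "ry": 0, "rz": 0}], "claw": 1}}

```text
time: 23.17
tool_pos: [0.5833, 0.1951, 0.1504]
ee_rot: [-3.14, 0.003, -0.001]
wrist_force: [0.7, -0.0, 0.6]
width: 0.0938
```

```bash
python3 -c "
from h import *
s=snap('wrist'); I=[('cup',(.585,.195),0),('plate',(.4528,.0978),0),('tumbler',(.585,.098),0)]; overlay(s,I,'w13.png')
L=cams.look_for('fork',s); print(L)
s=snap('scene'); overlay(s,I,'s13.png',(300,130,500,280),4)
go(.493,.405,.12,np.radians(86),13)
"
```

```text
[{'bbox': [125.6, 0.0, 182.6, 23.4], 'p': 0.75}]
t 23.32 pos [0.5808 0.1944 0.1445] rot [ 3.141e+00  1.100e-02 -1.000e-03] w 0.0941 F [-0.   0.2 -1.4] 
 tool d [-0.0876 -0.2106  0.0253] rot [ -0.44   0.56 -86.03] /row [-0.0067 -0.0162  0.0019] [-0.03  0.04 -6.62]
```

View pics/w13.png

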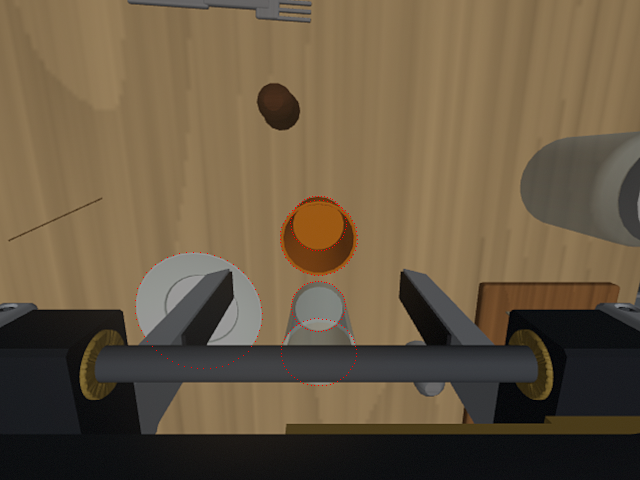

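View pics/s13.png

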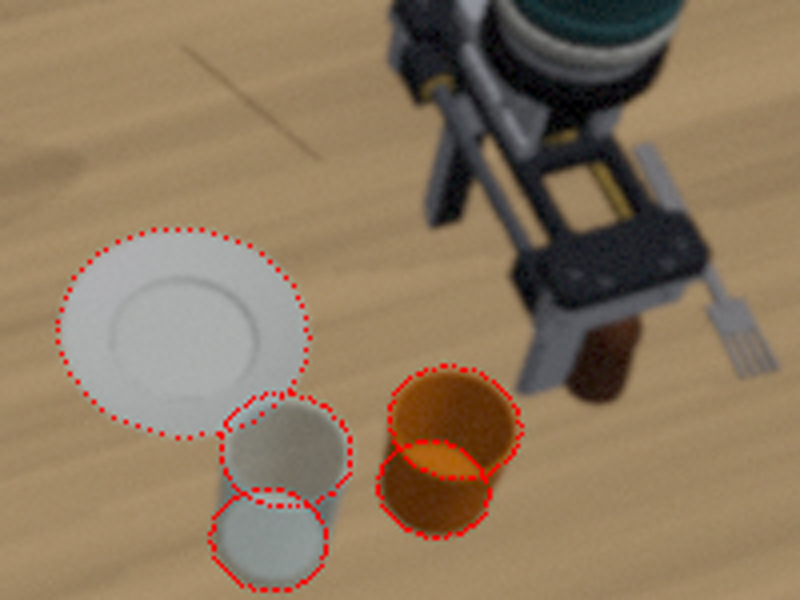

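{"name": "jog_arm", "arguments": {"series": [{"x": -0.004, "y": -0.012, "z": -0.006, "rx": -0.2, "ry": 0.6, "rz": 0}, {"x": -0.01, "y": -0.024, "z": -0.003, "rx": 0, "ry": 0.1, "rz": 0}, {"x": -0.01, "y": -0.024, "z": -0.003, "rx": 0, "ry": 0.1, "rz": 0}, {"x": -0.01, "y": -0.024, "z": -0.002, "rx": 0, "ry": 0.1, "rz": 0}, {"x": -0.01, "y": -0.024, "z": -0.002, "rx": 0, "ry": 0.1, "rz": 0}, {"x": -0.01, "y": -0.024, "z": -0.002, "rx": 0, "ry": 0.1, "rz": 0}, {"x": -0.01, "y": -0.024, "z": -0.002, "rx": 0, "ry": 0.1, "rz": 0}, {"x": -0.01, "y": -0.02, "z": -0.001, "rx": 0, "ry": 0, "rz": 0}, {"x": 0, "y": 0, "z": 0, "rx": 0, "ry": 0, "rz": 0}], "claw": 1}}

```text
time: 24.07
tool_pos: [0.4932, 0.3801, 0.1504]
ee_rot: [3.129, 0.014, -0.003]
wrist_force: [-0.7, 0.4, 0.4]
width: 0.0939
```

```bash
python3 -c "
from h import *
go(.493,.405,.14,np.radians(86),13)
"
```

```text
t 24.07 pos [0.4932 0.3801 0.1504] rot [ 3.129e+00  1.400e-02 -3.000e-03] w 0.0939 F [-0.7  0.4  0.4] 
 tool d [-0.0001 -0.025   0.0101] rot [ 1.000e-02  1.190e+00 -8.618e+01] /row [-0.     -0.0019  0.0008] [ 0.    0.09 -6.63]
```

{"name": "jog_arm", "arguments": {"series": [{"x": 0, "y": -0.01, "z": -0.002, "rx": 0.7, "ry": 0.8, "rz": -5}, {"x": 0, "y": -0.01, "z": -0.002, "rx": 0, "ry": 0.2, "rz": -7}, {"x": 0, "y": 0, "z": -0.002, "rx": 0, "ry": 0, "rz": -7}, {"x": 0, "y": 0, "z": -0.003, "rx": 0, "ry": 0, "rz": -7}, {"x": 0, "y": 0, "z": -0.003, "rx": 0, "ry": 0, "rz": -7}, {"x": 0, "y": 0, "z": -0.003, "rx": 0, "ry": 0, "rz": -7}, {"x": 0, "y": 0, "z": -0.003, "rx": 0, "ry": 0, "rz": -7}], "claw": 1}}

```text
time: 24.65
tool_pos: [0.484, 0.4008, 0.1576]
ee_rot: [-3.141, 0.017, 0.84]
wrist_force: [-0.5, 0.1, -0.2]
width: 0.094
```

```bash
python3 -c "
from h import *
go(.493,.405,.14,np.radians(86),6)
"
```

```text
t 24.65 pos [0.484  0.4008 0.1576] rot [-3.141  0.017  0.84 ] w 0.094 F [-0.5  0.1 -0.2] 
 tool d [0.0094 0.0039 0.0174] rot [ -0.33   0.91 -37.87] /row [0.0016 0.0007 0.0029] [-0.05  0.15 -6.31]
```

{"name": "jog_arm", "arguments": {"series": [{"x": 0.002, "y": 0, "z": 0.001, "rx": 0, "ry": 0.4, "rz": -7}, {"x": 0.002, "y": 0, "z": 0.001, "rx": 0, "ry": 0.3, "rz": -7}, {"x": 0.002, "y": 0, "z": 0.001, "rx": 0, "ry": 0.2, "rz": -7}, {"x": 0.002, "y": 0, "z": 0.001, "rx": 0, "ry": 0, "rz": -7}, {"x": 0, "y": 0, "z": 0.001, "rx": 0, "ry": 0, "rz": -7}, {"x": 0, "y": 0, "z": 0, "rx": 0, "ry": 0, "rz": 0}], "claw": 1}}

```text
time: 25.15
tool_pos: [0.4847, 0.4046, 0.1456]
ee_rot: [-3.131, 0.009, 1.467]
wrist_force: [0.5, -0.7, -0.1]
width: 0.0938
```

```bash
python3 -c "
from h import *
go(.493,.405,.14,np.radians(86),3)
"
```

```text
t 25.15 pos [0.4847 0.4046 0.1456] rot [-3.131  0.009  1.467] w 0.0938 F [ 0.5 -0.7 -0.1] 
 tool d [0.0014 0.0083 0.0055] rot [-0.62  0.49 -1.97] /row [0.0005 0.0028 0.0018] [-0.21  0.16 -0.66]
```

{"name": "jog_arm", "arguments": {"series": [{"x": 0.0005, "y": 0.004, "z": 0.002, "rx": -0.3, "ry": 0.3, "rz": -1}, {"x": 0.0005, "y": 0.004, "z": 0.002, "rx": -0.3, "ry": 0.2, "rz": -0.9}, {"x": 0, "y": 0, "z": 0, "rx": 0, "ry": 0, "rz": 0}, {"x": 0, "y": 0, "z": 0, "rx": 0, "ry": 0, "rz": 0}], "claw": 1}}

```text
time: 25.48
tool_pos: [0.4922, 0.4036, 0.1384]
ee_rot: [-3.139, 0.002, 1.494]
wrist_force: [-0.2, 0.4, 0.1]
width: 0.094
```

```bash
python3 -c "
from h import *
s=snap('wrist','w14.png'); np.save('w14.npy',[s['mtx'],np.c_[s['origin'],s['attitude'],[0,0,0]]])
go(.493,.405,.10,np.radians(86),3)
"
```

```text
t 25.53 pos [0.4922 0.4035 0.1383] rot [-3.139e+00  3.000e-03  1.494e+00] w 0.0939 F [-0.4 -0.1 -0.6] 
 tool d [0.0016 0.0008 0.0383] rot [-0.15  0.15 -0.37] /row [0.0005 0.0003 0.0128] [-0.05  0.05 -0.12]
```

View pics/w14.png

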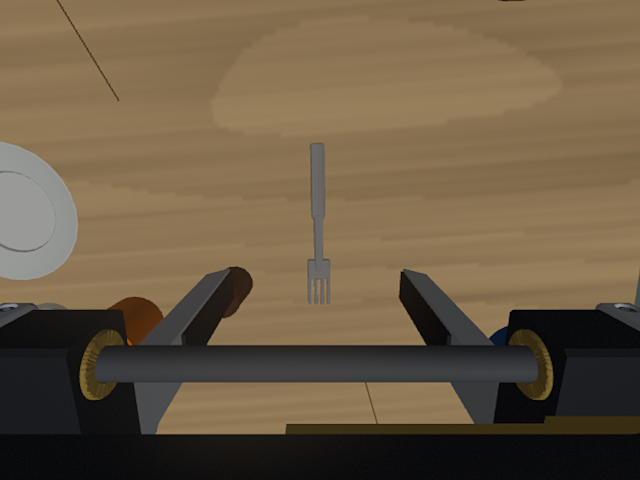

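```bash
python3 -c "
from h import *
a=np.load('w14.npy'); s=dict(mtx=a[0],origin=a[1][:,0],attitude=a[1][:,1])
q=unproj(s,[(319.3,303.5),(317.6,143)],.005); print(q.round(4),np.linalg.norm(q[0]-q[1]),q.mean(0).round(4),np.degrees(np.arctan2(*(q[0]-q[1])[[1,0]])))
"
```

```text
[[0.5771 0.4002 0.005 ]
 [0.4088 0.4109 0.005 ]] 0.16861077139864222 [0.4929 0.4055 0.005 ] -3.637485142834049
```

{"name": "jog_arm", "arguments": {"series": [{"x": 0.002, "y": 0.001, "z": 0.012, "rx": -0.1, "ry": 0.1, "rz": -0.5}, {"x": 0, "y": 0.001, "z": 0.016, "rx": 0, "ry": 0, "rz": 0}, {"x": 0, "y": 0.001, "z": 0.016, "rx": 0, "ry": 0, "rz": 0}, {"x": 0, "y": 0.001, "z": 0.016, "rx": 0, "ry": 0, "rz": 0}, {"x": 0, "y": 0, "z": 0, "rx": 0, "ry": 0, "rz": 0}], "claw": 1}}

```text
time: 25.95
tool_pos: [0.4976, 0.4063, 0.0756]
ee_rot: [3.139, -0.002, 1.503]
wrist_force: [0.0, -0.6, -0.5]
width: 0.0941
```

```bash
python3 -c "
from h import *
go(.493,.4055,.03,np.radians(86.3),3)
"
```

```text
t 25.95 pos [0.4976 0.4063 0.0756] rot [ 3.139e+00 -2.000e-03  1.503e+00] w 0.0941 F [ 0.  -0.6 -0.5] 
 tool d [-0.0012 -0.0046  0.0456] rot [ 0.16 -0.13 -0.21] /row [-0.0004 -0.0015  0.0152] [ 0.05 -0.04 -0.07]
```

{"name": "jog_arm", "arguments": {"series": [{"x": -0.001, "y": -0.005, "z": 0.012, "rx": 0.2, "ry": -0.1, "rz": -0.2}, {"x": 0, "y": 0, "z": 0.014, "rx": 0, "ry": 0, "rz": 0}, {"x": 0, "y": 0, "z": 0.014, "rx": 0, "ry": 0, "rz": 0}, {"x": 0, "y": 0, "z": 0.006, "rx": 0, "ry": 0, "rz": 0}, {"x": 0, "y": 0, "z": 0, "rx": 0, "ry": 0, "rz": 0}], "claw": 1}}

```text
time: 26.37
tool_pos: [0.4924, 0.4063, 0.0281]
ee_rot: [-3.141, -0.001, 1.506]
wrist_force: [0.1, -0.0, 0.8]
width: 0.0944
```

```bash
python3 -c "
from h import *
go(.493,.4055,.003,np.radians(86.3),3)
"
```

```text
t 26.37 pos [0.4924 0.4063 0.0281] rot [-3.141e+00 -1.000e-03  1.506e+00] w 0.0944 F [ 0.1 -0.   0.8] 
 tool d [-0.0008  0.0006  0.0251] rot [-0.01 -0.08 -0.02] /row [-0.0003  0.0002  0.0084] [-0.   -0.03 -0.01]
```

{"name": "jog_arm", "arguments": {"series": [{"x": -0.001, "y": 0.0005, "z": 0.007, "rx": 0, "ry": 0, "rz": 0}, {"x": 0, "y": 0, "z": 0.006, "rx": 0, "ry": 0, "rz": 0}, {"x": 0, "y": 0, "z": 0.005, "rx": 0, "ry": 0, "rz": 0}, {"x": 0, "y": 0, "z": 0, "rx": 0, "ry": 0, "rz": 0}], "claw": 1}}

```text
time: 26.7
tool_pos: [0.4943, 0.4063, 0.0112]
ee_rot: [3.139, -0.004, 1.506]
wrist_force: [0.6, 0.1, -0.1]
width: 0.0942
```

```bash
python3 -c "
from h import *
go(.493,.4055,.003,np.radians(86.3),3)
"
```

```text
t 26.7 pos [0.4943 0.4063 0.0112] rot [ 3.139 -0.004  1.506] w 0.0942 F [ 0.6  0.1 -0.1] 
 tool d [-0.0009 -0.0013  0.0082] rot [ 0.18 -0.23 -0.02] /row [-0.0003 -0.0004  0.0027] [ 0.06 -0.08 -0.01]
```

{"name": "jog_arm", "arguments": {"series": [{"x": -0.001, "y": -0.001, "z": 0.004, "rx": 0.2, "ry": -0.2, "rz": 0}, {"x": 0, "y": 0, "z": 0.003, "rx": 0, "ry": 0, "rz": 0}, {"x": 0, "y": 0, "z": 0, "rx": 0, "ry": 0, "rz": 0}], "claw": 1}}

```text
time: 26.95
tool_pos: [0.4939, 0.4057, 0.0046]
ee_rot: [3.141, -0.001, 1.506]
wrist_force: [-0.4, -0.8, 0.3]
width: 0.0937
```

```bash
python3 -c "
from h import *
go(.493,.4055,.003,np.radians(86.3),3)
"
```

```text
t 26.95 pos [0.4939 0.4057 0.0046] rot [ 3.141e+00 -1.000e-03  1.506e+00] w 0.0937 F [-0.4 -0.8  0.3] 
 tool d [-0.0002 -0.0009  0.0016] rot [ 0.05 -0.08 -0.03] /row [-0.0001 -0.0003  0.0005] [ 0.02 -0.03 -0.01]
```

{"name": "jog_arm", "arguments": {"series": [{"x": 0, "y": -0.0005, "z": 0.002, "rx": 0, "ry": 0, "rz": 0}, {"x": 0, "y": 0, "z": 0, "rx": 0, "ry": 0, "rz": 0}, {"x": 0, "y": 0, "z": 0, "rx": 0, "ry": 0, "rz": 0}, {"x": 0, "y": 0, "z": 0, "rx": 0, "ry": 0, "rz": 0}], "claw": 1}}

```text
time: 27.28
tool_pos: [0.4936, 0.406, 0.0028]
ee_rot: [3.14, -0.002, 1.506]
wrist_force: [-0.3, -0.1, 0.8]
width: 0.0941
```

```bash
python3 -c "
from h import *
go(.493,.4055,.002,np.radians(86.3),3)
"
```

```text
t 27.28 pos [0.4936 0.406  0.0028] rot [ 3.140e+00 -2.000e-03  1.506e+00] w 0.0941 F [-0.3 -0.1  0.8] 
 tool d [-0.0005 -0.0006  0.0008] rot [ 0.08 -0.11 -0.03] /row [-0.0002 -0.0002  0.0003] [ 0.03 -0.04 -0.01]
```

{"name": "jog_arm", "arguments": {"series": [{"x": 0, "y": 0, "z": 0.0008, "rx": 0, "ry": 0, "rz": 0}, {"x": 0, "y": 0, "z": 0, "rx": 0, "ry": 0, "rz": 0}, {"x": 0, "y": 0, "z": 0, "rx": 0, "ry": 0, "rz": 0}, {"x": 0, "y": 0, "z": 0, "rx": 0, "ry": 0, "rz": 0}, {"x": 0, "y": 0, "z": 0, "rx": 0, "ry": 0, "rz": 0}, {"x": 0, "y": 0, "z": 0, "rx": 0, "ry": 0, "rz": 0}], "claw": 0}}

```text
time: 27.78
tool_pos: [0.494, 0.4063, 0.0027]
ee_rot: [3.139, -0.003, 1.506]
wrist_force: [0.4, 0.6, 0.3]
width: 0.0576
```

{"name": "jog_arm", "arguments": {"series": [{"x": 0, "y": 0, "z": 0, "rx": 0, "ry": 0, "rz": 0}, {"x": 0, "y": 0, "z": 0, "rx": 0, "ry": 0, "rz": 0}, {"x": 0, "y": 0, "z": 0, "rx": 0, "ry": 0, "rz": 0}, {"x": 0, "y": 0, "z": 0, "rx": 0, "ry": 0, "rz": 0}, {"x": 0, "y": 0, "z": 0, "rx": 0, "ry": 0, "rz": 0}, {"x": 0, "y": 0, "z": 0, "rx": 0, "ry": 0, "rz": 0}, {"x": 0, "y": 0, "z": 0, "rx": 0, "ry": 0, "rz": 0}], "claw": 0}}

```text
time: 28.37
tool_pos: [0.494, 0.4063, 0.0027]
ee_rot: [3.139, -0.003, 1.506]
wrist_force: [-0.3, 0.1, -0.5]
width: 0.011
```

```bash
python3 -c "
from h import *
go(.493,.4055,.002,np.radians(86.3),3)
s=snap('wrist','w15.png')
"
```

```text
t 28.37 pos [0.494  0.4063 0.0027] rot [ 3.139e+00 -3.000e-03  1.506e+00] w 0.011 F [-0.3  0.1 -0.5] 
 tool d [-0.0008 -0.001   0.0007] rot [ 0.14 -0.16 -0.03] /row [-0.0003 -0.0003  0.0002] [ 0.05 -0.05 -0.01]
```

View pics/w15.png

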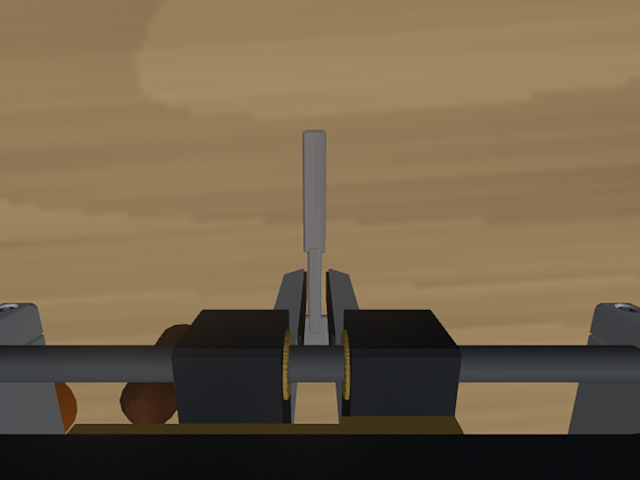

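{"name": "jog_arm", "arguments": {"series": [{"x": 0, "y": 0, "z": 0, "rx": 0, "ry": 0, "rz": 0}, {"x": 0, "y": 0, "z": 0, "rx": 0, "ry": 0, "rz": 0}, {"x": 0, "y": 0, "z": 0, "rx": 0, "ry": 0, "rz": 0}, {"x": 0, "y": 0, "z": -0.008, "rx": 0, "ry": 0, "rz": 0}, {"x": 0, "y": 0, "z": -0.012, "rx": 0, "ry": 0, "rz": 0}, {"x": 0, "y": 0, "z": -0.016, "rx": 0, "ry": 0, "rz": 0}, {"x": 0, "y": 0, "z": -0.016, "rx": 0, "ry": 0, "rz": 0}, {"x": 0, "y": 0, "z": -0.016, "rx": 0, "ry": 0, "rz": 0}, {"x": 0, "y": 0, "z": 0, "rx": 0, "ry": 0, "rz": 0}], "claw": 0}}

```text
time: 29.17
tool_pos: [0.4936, 0.4059, 0.0769]
ee_rot: [3.139, -0.003, 1.506]
wrist_force: [1.0, -0.1, 1.1]
width: 0.0006
```

```bash
python3 -c "
from h import *
go(.40,.30,.08,np.radians(90),5)
s=snap('wrist','w16.png')
"
```

```text
t 29.17 pos [0.4936 0.4059 0.0769] rot [ 3.139e+00 -3.000e-03  1.506e+00] w 0.0006 F [ 1.  -0.1  1.1] 
 tool d [-0.1118 -0.0865 -0.0036] rot [ 0.13 -0.14 -3.73] /row [-0.0224 -0.0173 -0.0007] [ 0.03 -0.03 -0.75]
```

View pics/w16.png

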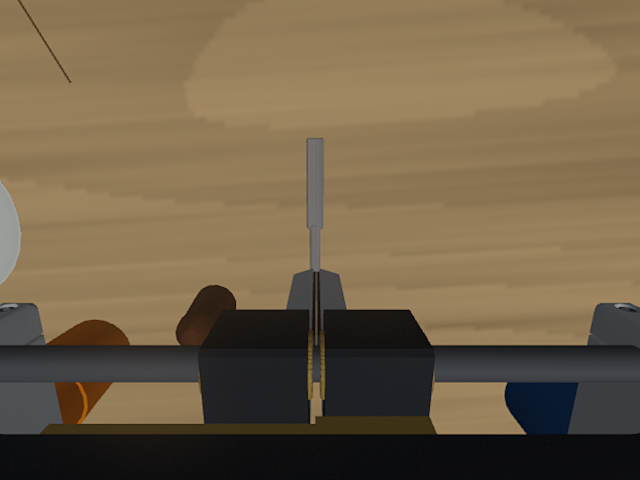

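{"name": "jog_arm", "arguments": {"series": [{"x": 0, "y": 0, "z": 0, "rx": 0, "ry": 0, "rz": 0}, {"x": 0, "y": 0, "z": 0, "rx": 0, "ry": 0, "rz": 0}, {"x": 0, "y": 0, "z": 0, "rx": 0, "ry": 0, "rz": 0}, {"x": 0, "y": 0, "z": 0, "rx": 0, "ry": 0, "rz": 0}, {"x": 0, "y": 0, "z": 0, "rx": 0, "ry": 0, "rz": 0}, {"x": 0, "y": 0, "z": 0, "rx": 0, "ry": 0, "rz": 0}, {"x": 0, "y": 0, "z": 0, "rx": 0, "ry": 0, "rz": 0}], "claw": 0.5}}

```text
time: 29.8
tool_pos: [0.4908, 0.404, 0.0707]
ee_rot: [-3.136, 0.003, 1.506]
wrist_force: [-0.1, -0.4, 0.1]
width: 0.0436
```

```bash
python3 -c "
from h import *
go(.493,.4055,.01,np.radians(86.3),5)
s=snap('wrist','w17.png')
np.save('w17.npy',[s['mtx'],np.c_[s['origin'],s['attitude'],[0,0,0]]])
"
```

```text
t 29.8 pos [0.4908 0.404  0.0707] rot [-3.136e+00  3.000e-03  1.506e+00] w 0.0436 F [-0.1 -0.4  0.1] 
 tool d [0.0019 0.0024 0.0607] rot [-0.3   0.19 -0.03] /row [0.0004 0.0005 0.0121] [-0.06  0.04 -0.01]
```

View pics/w17.png

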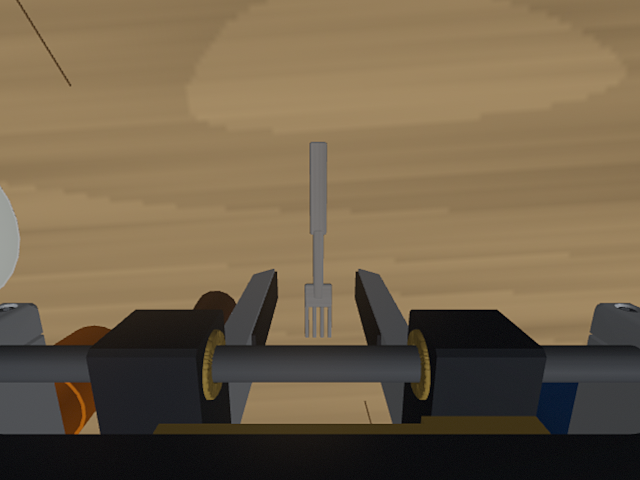

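```bash
python3 -c "
from h import *
a=np.load('w17.npy'); s=dict(mtx=a[0],origin=a[1][:,0],attitude=a[1][:,1])
q=unproj(s,[(318.5,337),(318.3,142)],.005); print(q.round(4),np.linalg.norm(q[0]-q[1]),q.mean(0).round(4),np.degrees(np.arctan2(*(q[0]-q[1])[[1,0]])))
"
```

```text
[[0.5772 0.4002 0.005 ]
 [0.4091 0.4106 0.005 ]] 0.16840277067191667 [0.4931 0.4054 0.005 ] -3.5291592704106973
```

{"name": "jog_arm", "arguments": {"series": [{"x": 0.002, "y": 0.0025, "z": 0.012, "rx": -0.3, "ry": 0.2, "rz": 0}, {"x": 0, "y": 0, "z": 0.014, "rx": 0, "ry": 0, "rz": 0}, {"x": 0, "y": 0, "z": 0.014, "rx": 0, "ry": 0, "rz": 0}, {"x": 0, "y": 0, "z": 0.01, "rx": 0, "ry": 0, "rz": 0}, {"x": 0, "y": 0, "z": 0, "rx": 0, "ry": 0, "rz": 0}], "claw": 0.5}}

```text
time: 30.27
tool_pos: [0.4943, 0.4064, 0.0197]
ee_rot: [3.139, -0.002, 1.506]
wrist_force: [-1.2, 0.0, 1.0]
width: 0.0467
```

```bash
python3 -c "
from h import *
go(.493,.4055,.003,np.radians(86.3),3)
"
```

```text
t 30.27 pos [0.4943 0.4064 0.0197] rot [ 3.139e+00 -2.000e-03  1.506e+00] w 0.0467 F [-1.2  0.   1. ] 
 tool d [-0.0011 -0.0013  0.0167] rot [ 0.13 -0.11 -0.03] /row [-0.0004 -0.0004  0.0056] [ 0.04 -0.04 -0.01]
```

{"name": "jog_arm", "arguments": {"series": [{"x": -0.001, "y": -0.001, "z": 0.006, "rx": 0.1, "ry": -0.1, "rz": 0}, {"x": 0, "y": 0, "z": 0.005, "rx": 0, "ry": 0, "rz": 0}, {"x": 0, "y": 0, "z": 0.004, "rx": 0, "ry": 0, "rz": 0}, {"x": 0, "y": 0, "z": 0, "rx": 0, "ry": 0, "rz": 0}, {"x": 0, "y": 0, "z": 0, "rx": 0, "ry": 0, "rz": 0}], "claw": 0.5}}

```text
time: 30.68
tool_pos: [0.4937, 0.4058, 0.0043]
ee_rot: [3.14, -0.001, 1.506]
wrist_force: [-0.3, -0.3, 0.6]
width: 0.047
```

```bash
python3 -c "
from h import *
go(.493,.4055,.001,np.radians(86.3),3)
"
```

```text
t 30.68 pos [0.4937 0.4058 0.0043] rot [ 3.140e+00 -1.000e-03  1.506e+00] w 0.047 F [-0.3 -0.3  0.6] 
 tool d [-0.0003 -0.0007  0.0033] rot [ 0.07 -0.04 -0.03] /row [-0.0001 -0.0002  0.0011] [ 0.02 -0.01 -0.01]
```

{"name": "jog_arm", "arguments": {"series": [{"x": 0, "y": -0.0005, "z": 0.002, "rx": 0, "ry": 0, "rz": 0}, {"x": 0, "y": 0, "z": 0.0015, "rx": 0, "ry": 0, "rz": 0}, {"x": 0, "y": 0, "z": 0, "rx": 0, "ry": 0, "rz": 0}, {"x": 0, "y": 0, "z": 0, "rx": 0, "ry": 0, "rz": 0}, {"x": 0, "y": 0, "z": 0, "rx": 0, "ry": 0, "rz": 0}], "claw": 0.5}}

```text
time: 31.1
tool_pos: [0.4942, 0.4065, 0.0024]
ee_rot: [3.138, -0.003, 1.506]
wrist_force: [0.6, -0.2, 0.1]
width: 0.0471
```

```bash
python3 -c "
from h import *
go(.493,.4055,.001,np.radians(86.3),3)
"
```

```text
t 31.1 pos [0.4942 0.4065 0.0024] rot [ 3.138e+00 -3.000e-03  1.506e+00] w 0.0471 F [ 0.6 -0.2  0.1] 
 tool d [-0.0011 -0.0012  0.0014] rot [ 0.22 -0.16 -0.03] /row [-0.0004 -0.0004  0.0005] [ 0.07 -0.05 -0.01]
```

{"name": "jog_arm", "arguments": {"series": [{"x": -0.001, "y": -0.001, "z": 0.002, "rx": 0.2, "ry": -0.1, "rz": 0}, {"x": 0, "y": 0, "z": 0.0015, "rx": 0, "ry": 0, "rz": 0}, {"x": 0, "y": 0, "z": 0.001, "rx": 0, "ry": 0, "rz": 0}], "claw": 0.5}}

```text
time: 31.35
tool_pos: [0.4935, 0.4059, -0.0016]
ee_rot: [3.14, -0.002, 1.506]
wrist_force: [-0.1, -0.4, 0.2]
width: 0.047
```

```bash
python3 -c "
from h import *
go(.493,.4055,.001,np.radians(86.3),3)
s=snap('scene');im=cv2.cvtColor(s['img'],cv2.COLOR_RGB2BGR)
cv2.imwrite('pics/s18.png',cv2.resize(im[140:240,420:520],None,fx=6,fy=6,interpolation=2))
"
```

```text
t 31.35 pos [ 0.4935  0.4059 -0.0016] rot [ 3.140e+00 -2.000e-03  1.506e+00] w 0.047 F [-0.1 -0.4  0.2] 
 tool d [-0.0004 -0.0005 -0.0026] rot [ 0.07 -0.1  -0.02] /row [-0.0001 -0.0002 -0.0009] [ 0.02 -0.03 -0.01]
```

View pics/s18.png

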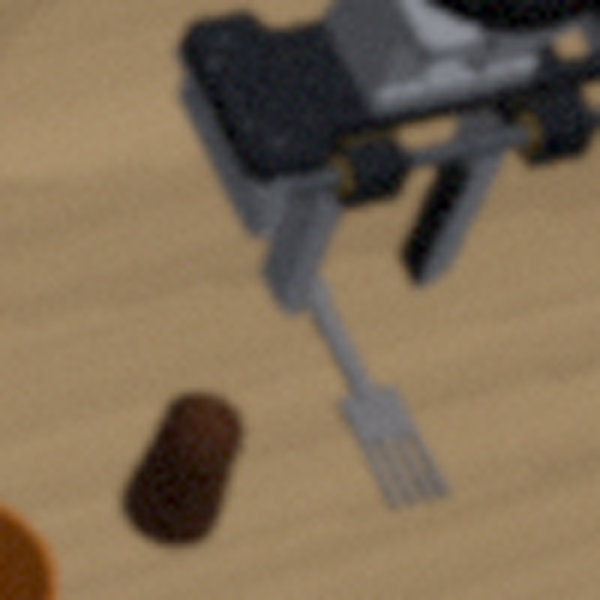

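{"name": "jog_arm", "arguments": {"series": [{"x": 0, "y": 0, "z": 0.001, "rx": 0, "ry": 0, "rz": 0}, {"x": 0, "y": 0, "z": 0.001, "rx": 0, "ry": 0, "rz": 0}], "claw": 0.5}}

```text
time: 31.57
tool_pos: [0.4934, 0.4057, -0.0041]
ee_rot: [3.141, -0.001, 1.506]
wrist_force: [-0.7, -0.2, -0.4]
width: 0.047
```

```bash
python3 -c "
from h import *
go(.493,.4055,-.003,np.radians(86.3),3)"
```

```text
t 31.57 pos [ 0.4934  0.4057 -0.0041] rot [ 3.141e+00 -1.000e-03  1.506e+00] w 0.047 F [-0.7 -0.2 -0.4] 
 tool d [-0.0003 -0.0004 -0.0011] rot [ 0.05 -0.08 -0.03] /row [-0.0001 -0.0001 -0.0004] [ 0.02 -0.03 -0.01]
```

{"name": "jog_arm", "arguments": {"series": [{"x": 0, "y": 0, "z": 0.001, "rx": 0, "ry": 0, "rz": 0}, {"x": 0, "y": 0, "z": 0.0005, "rx": 0, "ry": 0, "rz": 0}], "claw": 0.5}}

```text
time: 31.73
tool_pos: [0.4933, 0.4057, -0.006]
ee_rot: [3.141, -0.001, 1.506]
wrist_force: [-0.2, 0.7, 0.7]
width: 0.0471
```

```bash
python3 -c "
from h import *
go(.493,.4055,-.003,np.radians(86.3),3)"
```

```text
t 31.73 pos [ 0.4933  0.4057 -0.006 ] rot [ 3.141e+00 -1.000e-03  1.506e+00] w 0.0471 F [-0.2  0.7  0.7] 
 tool d [-0.0002 -0.0003 -0.003 ] rot [ 0.03 -0.07 -0.03] /row [-0.0001 -0.0001 -0.001 ] [ 0.01 -0.02 -0.01]
```

{"name": "jog_arm", "arguments": {"series": [{"x": 0, "y": 0, "z": 0.0005, "rx": 0, "ry": 0, "rz": 0}, {"x": 0, "y": 0, "z": 0, "rx": 0, "ry": 0, "rz": 0}, {"x": 0, "y": 0, "z": 0, "rx": 0, "ry": 0, "rz": 0}], "claw": 0.5}}

```text
time: 31.98
tool_pos: [0.4931, 0.4056, -0.0069]
ee_rot: [3.141, -0.001, 1.506]
wrist_force: [-0.5, 0.4, -1.0]
width: 0.047
```

```bash
python3 -c "
from h import *
go(.493,.4055,-.003,np.radians(86.3),3)"
```

```text
t 31.98 pos [ 0.4931  0.4056 -0.0069] rot [ 3.141e+00 -1.000e-03  1.506e+00] w 0.047 F [-0.5  0.4 -1. ] 
 tool d [-0.0001 -0.0001 -0.0039] rot [ 0.01 -0.05 -0.03] /row [-0.     -0.     -0.0013] [ 0.   -0.02 -0.01]
```

```bash
python3 -c "
from h import *
s=snap('scene');o=robot.get_obs()
Rt=R.from_euler('xyz',o['ee_rot'])
im=cv2.resize(cv2.cvtColor(s['img'],cv2.COLOR_RGB2BGR)[140:240,420:520],None,fx=6,fy=6,interpolation=2)
for dz,col in((0,(0,0,255)),(.005,(0,255,0)),(.01,(255,0,0))):
  P=[]
  for sg in(1,-1):
    for a in(.0235,.036):
      for b in(-.008,.008): P.append(o['tool_pos']+Rt.apply([sg*a,b,0])+[0,0,dz])
  for p in proj(s,P): cv2.circle(im,(int((p[0]-420+.5)*6),int((p[1]-140+.5)*6)),3,col,-1)
cv2.imwrite('pics/s19.png',im); print(o['tool_pos'])
"
```

```text
[ 0.49310123  0.40554963 -0.00694231]
```

View pics/s19.png

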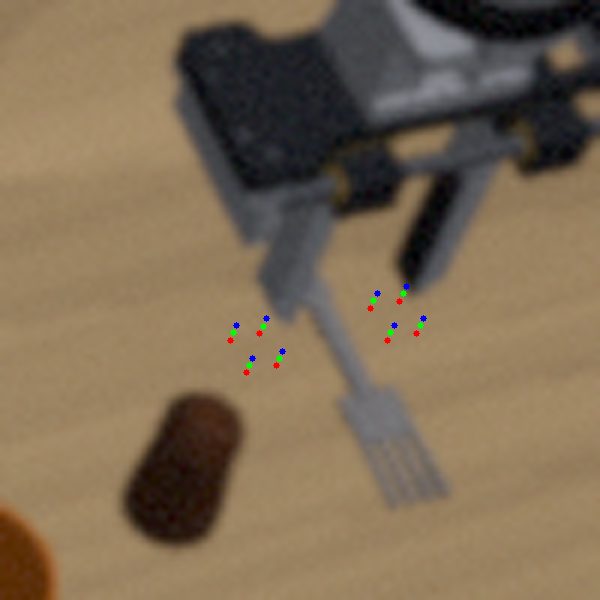

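```bash
python3 -c "
from h import *
s=snap('wrist','w20.png');o=robot.get_obs()
Rt=R.from_euler('xyz',o['ee_rot'])
im=cv2.cvtColor(s['img'],cv2.COLOR_RGB2BGR)
w=o['width']/2
for dz,col in((0,(0,0,255)),(.019,(0,255,0)),(.03,(255,0,0))):
  P=[o['tool_pos']+Rt.apply([sg*w,b,-dz]) for sg in(1,-1) for b in(-.008,.008)]
  q=proj(s,P); print(dz,q.round(0).tolist())
  for p in q: cv2.circle(im,tuple(int(round(v)) for v in p),3,col,-1)
cv2.imwrite('pics/w20.png',im); print(o['tool_pos'],s['origin'],s['attitude'])
"
```

```text
0 [[353.0, 257.0], [352.0, 280.0], [280.0, 257.0], [281.0, 280.0]]
0.019 [[356.0, 266.0], [355.0, 291.0], [277.0, 266.0], [277.0, 291.0]]
0.03 [[359.0, 272.0], [358.0, 299.0], [274.0, 272.0], [275.0, 299.0]]
[ 0.49312012  0.40561065 -0.0068751 ] [0.42291922 0.40974392 0.20171043] [ 2.89715158e+00 -3.81973316e-04  1.50647500e+00]
```

View pics/w20.png

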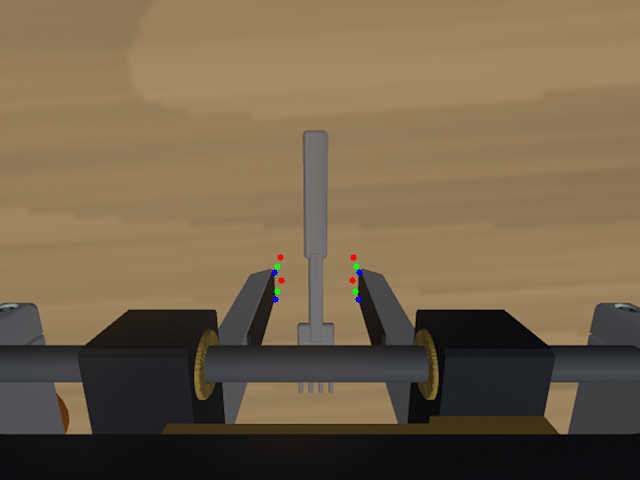

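{"name": "jog_arm", "arguments": {"series": [{"x": 0, "y": 0, "z": 0.003, "rx": 0, "ry": 0, "rz": 0}, {"x": 0, "y": 0, "z": 0.004, "rx": 0, "ry": 0, "rz": 0}, {"x": 0, "y": 0, "z": 0.003, "rx": 0, "ry": 0, "rz": 0}, {"x": 0, "y": 0, "z": 0, "rx": 0, "ry": 0, "rz": 0}, {"x": 0, "y": 0, "z": 0, "rx": 0, "ry": 0, "rz": 0}], "claw": 0.5}}

```text
time: 32.5
tool_pos: [0.4932, 0.4056, -0.0179]
ee_rot: [3.141, -0.001, 1.506]
wrist_force: [-1.1, -0.1, 0.3]
width: 0.047
```

```bash
python3 -c "
from h import *
go(.493,.4055,-.023,np.radians(86.3),3)"
```

```text
t 32.5 pos [ 0.4932  0.4056 -0.0179] rot [ 3.141e+00 -1.000e-03  1.506e+00] w 0.047 F [-1.1 -0.1  0.3] 
 tool d [-0.0001 -0.0002  0.0051] rot [ 0.01 -0.06 -0.03] /row [-0.     -0.0001  0.0017] [ 0.   -0.02 -0.01]
```

{"name": "jog_arm", "arguments": {"series": [{"x": 0, "y": 0, "z": 0.003, "rx": 0, "ry": 0, "rz": 0}, {"x": 0, "y": 0, "z": 0.002, "rx": 0, "ry": 0, "rz": 0}, {"x": 0, "y": 0, "z": 0, "rx": 0, "ry": 0, "rz": 0}, {"x": 0, "y": 0, "z": 0, "rx": 0, "ry": 0, "rz": 0}], "claw": 0.5}}

```text
time: 32.83
tool_pos: [0.4929, 0.4055, -0.0238]
ee_rot: [-3.141, -0.001, 1.506]
wrist_force: [-0.4, 0.1, 0.5]
width: 0.0471
```

```bash
python3 -c "
from h import *
go(.493,.4055,-.026,np.radians(86.3),3)"
```

```text
t 32.83 pos [ 0.4929  0.4055 -0.0238] rot [-3.141e+00 -1.000e-03  1.506e+00] w 0.0471 F [-0.4  0.1  0.5] 
 tool d [0.     0.0001 0.0022] rot [-0.01 -0.03 -0.03] /row [0.     0.     0.0007] [-0.   -0.01 -0.01]
```

{"name": "jog_arm", "arguments": {"series": [{"x": 0, "y": 0, "z": 0.001, "rx": 0, "ry": 0, "rz": 0}, {"x": 0, "y": 0, "z": 0.001, "rx": 0, "ry": 0, "rz": 0}], "claw": 0.5}}

```text
time: 33.0
tool_pos: [0.4932, 0.4056, -0.0257]
ee_rot: [3.141, -0.001, 1.506]
wrist_force: [-0.5, 0.5, -0.2]
width: 0.0471
```

```bash
python3 -c "
from h import *
go(.493,.4055,-.026,np.radians(86.3),3)
s=snap('scene');o=robot.get_obs()
Rt=R.from_euler('xyz',o['ee_rot'])
im=cv2.resize(cv2.cvtColor(s['img'],cv2.COLOR_RGB2BGR)[140:240,420:520],None,fx=6,fy=6,interpolation=2)
for dz,col in((.026,(0,0,255)),):
  P=[o['tool_pos']+Rt.apply([sg*a,b,0])+[0,0,dz] for sg in (1,-1) for a in(.0235,.036) for b in (-.008,.008)]
  for p in proj(s,P): cv2.circle(im,(int((p[0]-420+.5)*6),int((p[1]-140+.5)*6)),3,col,-1)
cv2.imwrite('pics/s21.png',im)
"
```

```text
t 33.0 pos [ 0.4932  0.4056 -0.0257] rot [ 3.141e+00 -1.000e-03  1.506e+00] w 0.0471 F [-0.5  0.5 -0.2] 
 tool d [-0.0002 -0.0002  0.0003] rot [ 0.01 -0.06 -0.03] /row [-0.0001 -0.0001  0.0001] [ 0.   -0.02 -0.01]
```

View pics/s21.png

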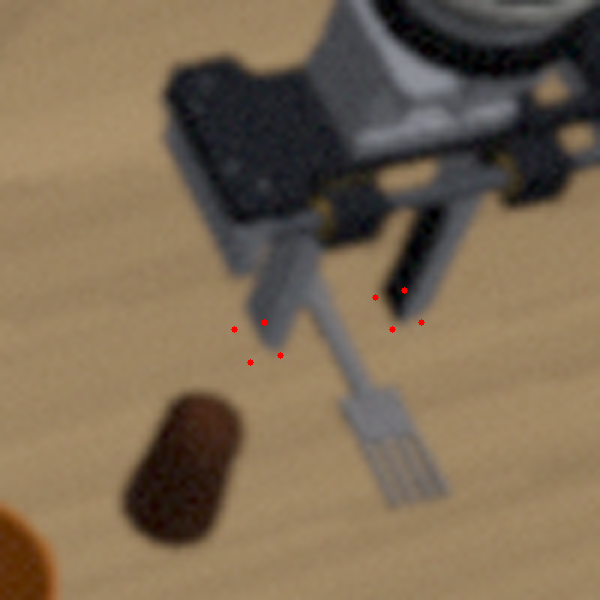

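{"name": "jog_arm", "arguments": {"series": [{"x": 0, "y": 0, "z": 0.001, "rx": 0, "ry": 0, "rz": 0}, {"x": 0, "y": 0, "z": 0.001, "rx": 0, "ry": 0, "rz": 0}], "claw": 0.5}}

```text
time: 33.22
tool_pos: [0.4933, 0.4057, -0.0277]
ee_rot: [3.141, -0.001, 1.506]
wrist_force: [0.1, -0.1, -0.7]
width: 0.047
```

{"name": "jog_arm", "arguments": {"series": [{"x": 0, "y": 0, "z": 0.001, "rx": 0, "ry": 0, "rz": 0}, {"x": 0, "y": 0, "z": 0.0005, "rx": 0, "ry": 0, "rz": 0}], "claw": 0.5}}

```text
time: 33.38
tool_pos: [0.4933, 0.4057, -0.0294]
ee_rot: [3.141, -0.001, 1.506]
wrist_force: [0.4, -0.4, -0.5]
width: 0.0471
```

{"name": "jog_arm", "arguments": {"series": [{"x": 0, "y": 0, "z": 0.001, "rx": 0, "ry": 0, "rz": 0}, {"x": 0, "y": 0, "z": 0.0005, "rx": 0, "ry": 0, "rz": 0}], "claw": 0.5}}

```text
time: 33.55
tool_pos: [0.4934, 0.4058, -0.0294]
ee_rot: [3.141, -0.001, 1.506]
wrist_force: [-0.2, 0.2, 1.3]
width: 0.0472
```

```bash
python3 -c "
from h import *
go(.493,.4055,-.026,np.radians(86.3),3)
s=snap('wrist','w22.png')
t=snap('top'); im=cv2.cvtColor(t['img'],cv2.COLOR_RGB2BGR)
cv2.imwrite('pics/t22.png',cv2.resize(im[180:300,100:260],None,fx=5,fy=5,interpolation=2))
"
```

```text
t 33.55 pos [ 0.4934  0.4058 -0.0294] rot [ 3.141e+00 -1.000e-03  1.506e+00] w 0.0472 F [-0.2  0.2  1.3] 
 tool d [-0.0003 -0.0004 -0.0034] rot [ 0.05 -0.08 -0.03] /row [-0.0001 -0.0001 -0.0011] [ 0.02 -0.03 -0.01]
```

View pics/w22.png

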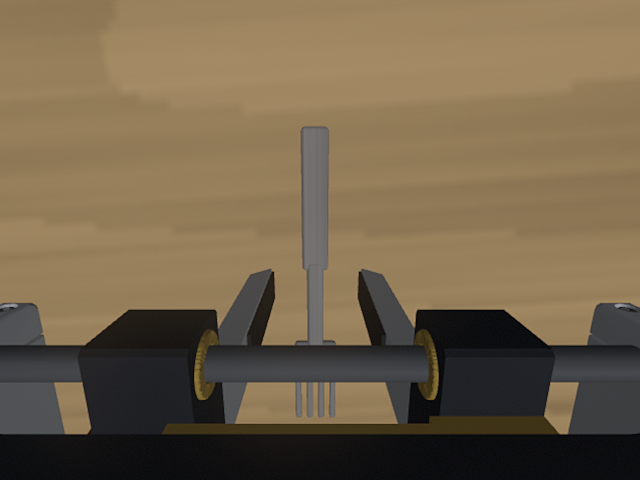

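{"name": "jog_arm", "arguments": {"series": [{"x": 0, "y": 0.003, "z": -0.0015, "rx": 0, "ry": 0, "rz": 0}, {"x": 0, "y": 0.003, "z": 0, "rx": 0, "ry": 0, "rz": 0}, {"x": 0, "y": 0, "z": 0, "rx": 0, "ry": 0, "rz": 0}], "claw": 0.5}}

```text
time: 33.9
tool_pos: [0.5, 0.4055, -0.0283]
ee_rot: [3.14, -0.002, 1.506]
wrist_force: [-0.2, -0.1, -1.3]
width: 0.047
```

```bash
python3 -c "
from h import *
go(.497,.4055,-.0285,np.radians(86.3),3)
s=snap('wrist','w23.png')
P=unproj(s,[(317,284),(317,270),(317,298)],.002);print(P)
"
```

```text
t 33.9 pos [ 0.5     0.4055 -0.0283] rot [ 3.140e+00 -2.000e-03  1.506e+00] w 0.047 F [-0.2 -0.1 -1.3] 
 tool d [-0.0002 -0.003   0.0002] rot [ 0.08 -0.09 -0.01] /row [-0.0001 -0.001   0.0001] [ 0.03 -0.03 -0.  ]
[[0.4990054  0.40589059 0.002     ]
 [0.49073377 0.40641418 0.002     ]
 [0.50745657 0.40535564 0.002     ]]
```

View pics/w23.png

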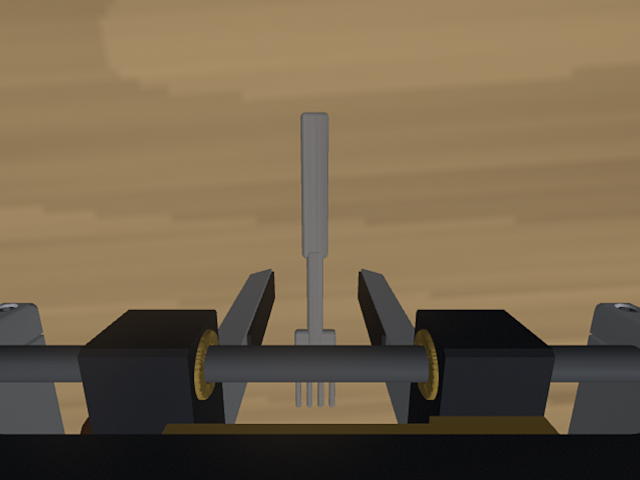

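{"name": "jog_arm", "arguments": {"series": [{"x": 0, "y": -0.001, "z": 0, "rx": 0, "ry": 0, "rz": 0}, {"x": 0, "y": 0, "z": 0, "rx": 0, "ry": 0, "rz": 0}, {"x": 0, "y": 0, "z": 0, "rx": 0, "ry": 0, "rz": 0}, {"x": 0, "y": 0, "z": 0, "rx": 0, "ry": 0, "rz": 0}, {"x": 0, "y": 0, "z": 0, "rx": 0, "ry": 0, "rz": 0}, {"x": 0, "y": 0, "z": 0, "rx": 0, "ry": 0, "rz": 0}, {"x": 0, "y": 0, "z": 0, "rx": 0, "ry": 0, "rz": 0}, {"x": 0, "y": 0, "z": 0, "rx": 0, "ry": 0, "rz": 0}, {"x": 0, "y": 0, "z": 0, "rx": 0, "ry": 0, "rz": 0}], "claw": 0}}

```text
time: 34.7
tool_pos: [0.4983, 0.4051, -0.0294]
ee_rot: [-3.142, -0.0, 1.506]
wrist_force: [0.1, 0.5, 0.2]
width: 0.0085
```

```bash
python3 -c "
from h import *
go(.493,.4055,.06,np.radians(86.3),3)
s=snap('wrist','w24.png')
"
```

```text
t 34.7 pos [ 0.4983  0.4051 -0.0294] rot [-3.142 -0.     1.506] w 0.0085 F [0.1 0.5 0.2] 
 tool d [ 0.0001 -0.0054 -0.0894] rot [-0.   -0.03 -0.02] /row [ 0.     -0.0018 -0.0298] [-0.   -0.01 -0.01]
```

View pics/w24.png

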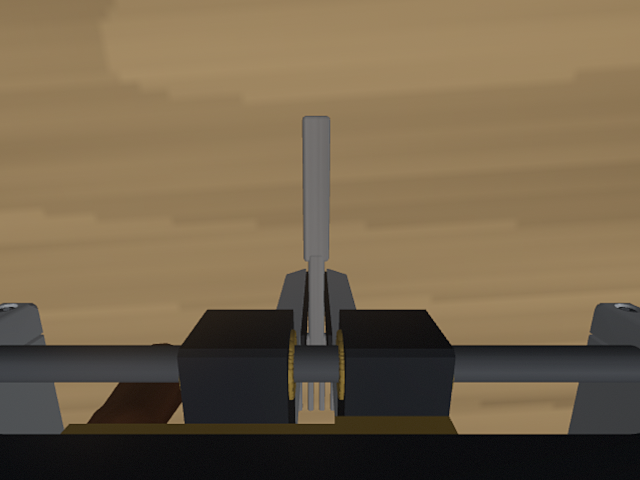

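{"name": "jog_arm", "arguments": {"series": [{"x": 0, "y": 0, "z": 0, "rx": 0, "ry": 0, "rz": 0}, {"x": 0, "y": 0, "z": -0.006, "rx": 0, "ry": 0, "rz": 0}, {"x": 0, "y": 0, "z": -0.01, "rx": 0, "ry": 0, "rz": 0}, {"x": 0, "y": 0, "z": -0.013, "rx": 0, "ry": 0, "rz": 0}, {"x": 0, "y": 0, "z": -0.013, "rx": 0, "ry": 0, "rz": 0}, {"x": 0, "y": 0, "z": -0.013, "rx": 0, "ry": 0, "rz": 0}, {"x": 0, "y": 0, "z": -0.013, "rx": 0, "ry": 0, "rz": 0}, {"x": 0, "y": 0, "z": 0, "rx": 0, "ry": 0, "rz": 0}], "claw": 0}}

```text
time: 35.42
tool_pos: [0.4983, 0.4055, 0.0464]
ee_rot: [3.141, -0.002, 1.506]
wrist_force: [-0.7, 0.6, 0.9]
width: 0.0084
```

```bash
python3 -c "
from h import *
go(.40,.38,.05,np.radians(90),6)
s=snap('wrist','w25.png')
"
```

```text
t 35.42 pos [0.4983 0.4055 0.0464] rot [ 3.141e+00 -2.000e-03  1.506e+00] w 0.0084 F [-0.7  0.6  0.9] 
 tool d [-0.0318 -0.0965 -0.0037] rot [ 0.03 -0.09 -3.71] /row [-0.0053 -0.0161 -0.0006] [ 0.01 -0.01 -0.62]
```

View pics/w25.png

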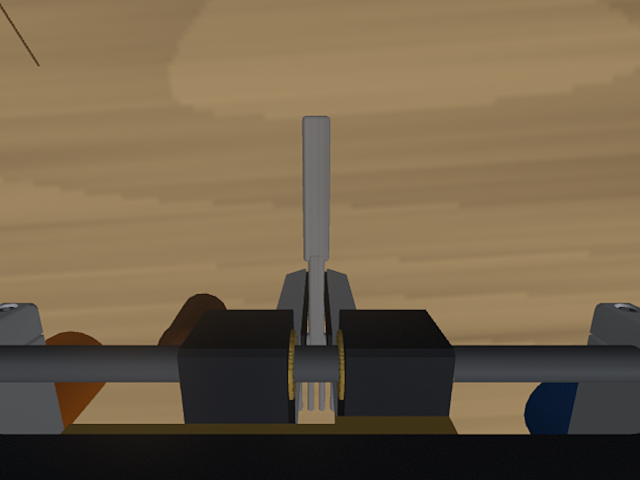

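{"name": "jog_arm", "arguments": {"series": [{"x": -0.004, "y": -0.01, "z": -0.003, "rx": 0, "ry": 0, "rz": -0.6}, {"x": -0.006, "y": -0.018, "z": -0.002, "rx": 0, "ry": 0, "rz": -0.6}, {"x": -0.006, "y": -0.018, "z": -0.001, "rx": 0, "ry": 0, "rz": -0.6}, {"x": -0.006, "y": -0.018, "z": -0.001, "rx": 0, "ry": 0, "rz": -0.6}, {"x": -0.006, "y": -0.018, "z": -0.001, "rx": 0, "ry": 0, "rz": -0.6}, {"x": -0.004, "y": -0.01, "z": 0, "rx": 0, "ry": 0, "rz": -0.6}, {"x": 0, "y": 0, "z": 0, "rx": 0, "ry": 0, "rz": 0}], "claw": 0}}

```text
time: 36.05
tool_pos: [0.4004, 0.3743, 0.0516]
ee_rot: [-3.139, 0.001, 1.57]
wrist_force: [0.2, -0.7, -1.4]
width: 0.0086
```

```bash
python3 -c "
from h import *
go(.40,-.0435,.05,np.radians(90),18)
"
```

```text
t 36.05 pos [0.4004 0.3743 0.0516] rot [-3.139e+00  1.000e-03  1.570e+00] w 0.0086 F [ 0.2 -0.7 -1.4] 
 tool d [-4.178e-01 -2.000e-04  1.800e-03] rot [-0.14  0.03 -0.02] /row [-0.0232 -0.      0.0001] [-0.01  0.   -0.  ]
```

{"name": "jog_arm", "arguments": {"series": [{"x": -0.01, "y": 0, "z": -0.002, "rx": 0, "ry": 0, "rz": 0}, {"x": -0.02, "y": 0, "z": -0.002, "rx": 0, "ry": 0, "rz": 0}, {"x": -0.025, "y": 0, "z": -0.001, "rx": 0, "ry": 0, "rz": 0}, {"x": -0.025, "y": 0, "z": -0.001, "rx": 0, "ry": 0, "rz": 0}, {"x": -0.025, "y": 0, "z": -0.001, "rx": 0, "ry": 0, "rz": 0}, {"x": -0.025, "y": 0, "z": -0.001, "rx": 0, "ry": 0, "rz": 0}, {"x": -0.025, "y": 0, "z": -0.001, "rx": 0, "ry": 0, "rz": 0}, {"x": -0.025, "y": 0, "z": -0.001, "rx": 0, "ry": 0, "rz": 0}, {"x": -0.015, "y": 0, "z": 0, "rx": 0, "ry": 0, "rz": 0}, {"x": -0.005, "y": 0, "z": 0, "rx": 0, "ry": 0, "rz": 0}], "claw": 0}}

```text
time: 36.88
tool_pos: [0.405, 0.162, 0.0617]
ee_rot: [3.141, 0.004, 1.57]
wrist_force: [0.6, 0.6, -0.4]
width: 0.0084
```

```bash
python3 -c "
from h import *
go(.40,-.0435,.05,np.radians(90),10)
"
```

```text
t 36.88 pos [0.405  0.162  0.0617] rot [3.141 0.004 1.57 ] w 0.0084 F [ 0.6  0.6 -0.4] 
 tool d [-0.2055 -0.0047  0.0126] rot [ 0.02  0.24 -0.07] /row [-0.0205 -0.0005  0.0013] [ 0.    0.02 -0.01]
```

{"name": "jog_arm", "arguments": {"series": [{"x": -0.01, "y": 0, "z": 0, "rx": 0, "ry": 0.2, "rz": 0}, {"x": -0.02, "y": 0, "z": 0, "rx": 0, "ry": 0, "rz": 0}, {"x": -0.025, "y": 0, "z": 0, "rx": 0, "ry": 0, "rz": 0}, {"x": -0.025, "y": 0, "z": 0, "rx": 0, "ry": 0, "rz": 0}, {"x": -0.025, "y": 0, "z": 0, "rx": 0, "ry": 0, "rz": 0}, {"x": -0.025, "y": 0, "z": 0, "rx": 0, "ry": 0, "rz": 0}, {"x": -0.025, "y": 0, "z": 0, "rx": 0, "ry": 0, "rz": 0}, {"x": -0.025, "y": 0, "z": 0, "rx": 0, "ry": 0, "rz": 0}, {"x": -0.012, "y": 0, "z": 0, "rx": 0, "ry": 0, "rz": 0}, {"x": 0, "y": 0, "z": 0, "rx": 0, "ry": 0, "rz": 0}], "claw": 0}}

```text
time: 37.72
tool_pos: [0.4095, -0.0406, 0.0632]
ee_rot: [3.136, -0.0, 1.566]
wrist_force: [1.1, 0.7, -0.2]
width: 0.0083
```

```bash
python3 -c "
from h import *
go(.458,-.0435,.02,np.radians(90),4)
"
```

```text
t 37.72 pos [ 0.4095 -0.0406  0.0632] rot [ 3.136 -0.     1.566] w 0.0083 F [ 1.1  0.7 -0.2] 
 tool d [-0.0026  0.0483  0.0435] rot [ 0.32 -0.02 -0.29] /row [-0.0007  0.0121  0.0109] [ 0.08 -0.01 -0.07]
```

{"name": "jog_arm", "arguments": {"series": [{"x": -0.001, "y": 0.012, "z": 0.008, "rx": 0.2, "ry": 0, "rz": -0.2}, {"x": -0.001, "y": 0.012, "z": 0.01, "rx": 0.1, "ry": 0, "rz": -0.1}, {"x": 0, "y": 0.012, "z": 0.01, "rx": 0, "ry": 0, "rz": 0}, {"x": 0, "y": 0.01, "z": 0.01, "rx": 0, "ry": 0, "rz": 0}, {"x": 0, "y": 0, "z": 0, "rx": 0, "ry": 0, "rz": 0}], "claw": 0}}

```text
time: 38.13
tool_pos: [0.4601, -0.0415, 0.0255]
ee_rot: [3.137, -0.002, 1.568]
wrist_force: [-0.6, -0.6, -0.1]
width: 0.0087
```

```bash
python3 -c "
from h import *
go(.458,-.0435,0,np.radians(90),4)
s=snap('wrist'); I=[('plate',(.4528,.0978),0),('saucer',(.447,-.170),0)]; overlay(s,I,'w26.png')
s=snap('scene'); overlay(s,I,'s26.png',(170,130,370,280),4)
"
```

```text
t 38.13 pos [ 0.4601 -0.0415  0.0255] rot [ 3.137e+00 -2.000e-03  1.568e+00] w 0.0087 F [-0.6 -0.6 -0.1] 
 tool d [-0.0021 -0.0022  0.0255] rot [ 0.26 -0.13 -0.19] /row [-0.0005 -0.0006  0.0064] [ 0.07 -0.03 -0.05]
```

View pics/w26.png

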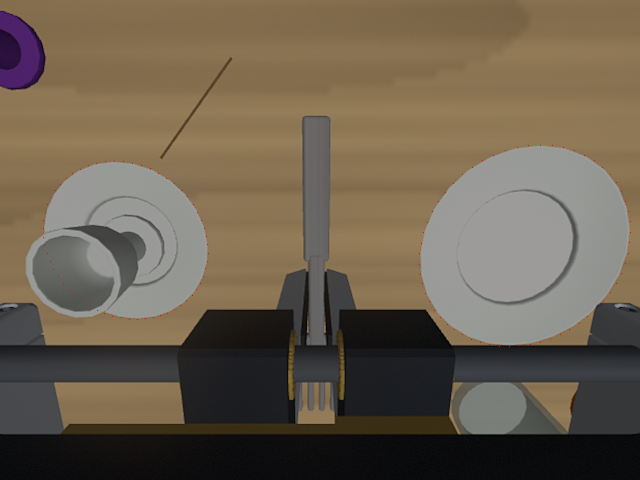

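View pics/s26.png

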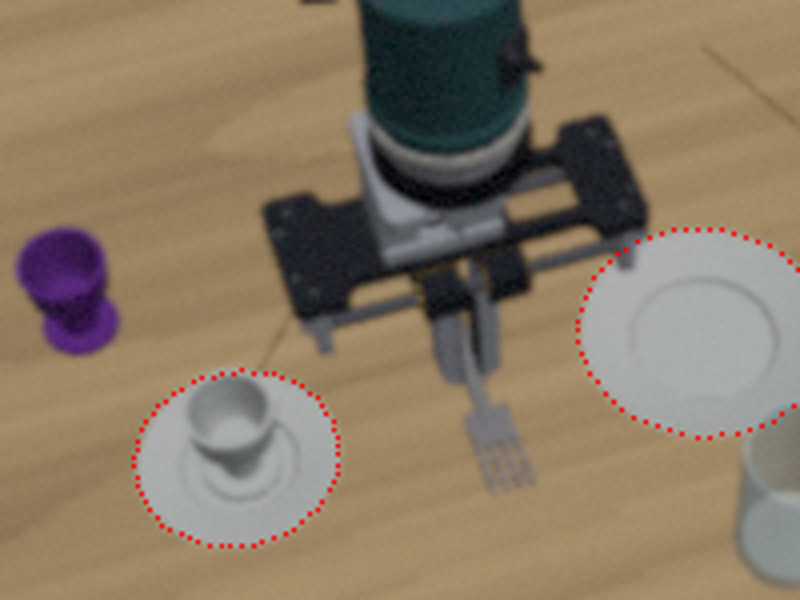

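{"name": "jog_arm", "arguments": {"series": [{"x": -0.002, "y": -0.002, "z": 0.008, "rx": 0.2, "ry": -0.1, "rz": -0.2}, {"x": 0, "y": 0, "z": 0.01, "rx": 0, "ry": 0, "rz": 0}, {"x": 0, "y": 0, "z": 0.01, "rx": 0, "ry": 0, "rz": 0}, {"x": 0, "y": 0, "z": 0.006, "rx": 0, "ry": 0, "rz": 0}, {"x": 0, "y": 0, "z": 0, "rx": 0, "ry": 0, "rz": 0}], "claw": 0}}

```text
time: 38.65
tool_pos: [0.4572, -0.0428, -0.0081]
ee_rot: [3.137, 0.001, 1.573]
wrist_force: [-0.7, -0.9, -0.3]
width: 0.0086
```

```bash
python3 -c "
from h import *
go(.458,-.0435,-.0285,np.radians(90),4)
"
```

```text
t 38.65 pos [ 0.4572 -0.0428 -0.0081] rot [3.137e+00 1.000e-03 1.573e+00] w 0.0086 F [-0.7 -0.9 -0.3] 
 tool d [-0.0007  0.0007  0.0204] rot [0.27 0.04 0.12] /row [-0.0002  0.0002  0.0051] [0.07 0.01 0.03]
```

{"name": "jog_arm", "arguments": {"series": [{"x": -0.0007, "y": 0.0007, "z": 0.005, "rx": 0.2, "ry": 0, "rz": 0.1}, {"x": 0, "y": 0, "z": 0.005, "rx": 0, "ry": 0, "rz": 0}, {"x": 0, "y": 0, "z": 0.004, "rx": 0, "ry": 0, "rz": 0}, {"x": 0, "y": 0, "z": 0, "rx": 0, "ry": 0, "rz": 0}], "claw": 0}}

```text
time: 38.98
tool_pos: [0.4573, -0.0436, -0.0239]
ee_rot: [3.141, 0.001, 1.571]
wrist_force: [0.6, 0.4, -0.2]
width: 0.0087
```

```bash
python3 -c "
from h import *
go(.458,-.0435,-.0285,np.radians(90),4)
"
```

```text
t 38.98 pos [ 0.4573 -0.0436 -0.0239] rot [3.141e+00 1.000e-03 1.571e+00] w 0.0087 F [ 0.6  0.4 -0.2] 
 tool d [0.0001 0.0007 0.0046] rot [ 0.01  0.03 -0.02] /row [0.     0.0002 0.0012] [ 0.    0.01 -0.  ]
```

{"name": "jog_arm", "arguments": {"series": [{"x": 0, "y": 0.0007, "z": 0.002, "rx": 0, "ry": 0, "rz": 0}, {"x": 0, "y": 0, "z": 0.0015, "rx": 0, "ry": 0, "rz": 0}, {"x": 0, "y": 0, "z": 0, "rx": 0, "ry": 0, "rz": 0}], "claw": 0}}

```text
time: 39.23
tool_pos: [0.4584, -0.0438, -0.0276]
ee_rot: [3.141, 0.001, 1.57]
wrist_force: [0.2, -0.7, 0.4]
width: 0.0086
```

```bash
python3 -c "
from h import *
go(.458,-.0435,-.029,np.radians(90),4)
"
```

```text
t 39.23 pos [ 0.4584 -0.0438 -0.0276] rot [3.141e+00 1.000e-03 1.570e+00] w 0.0086 F [ 0.2 -0.7  0.4] 
 tool d [ 0.0003 -0.0004  0.0014] rot [ 0.03  0.03 -0.03] /row [ 0.0001 -0.0001  0.0003] [ 0.01  0.01 -0.01]
```

{"name": "jog_arm", "arguments": {"series": [{"x": 0, "y": -0.0003, "z": 0.0015, "rx": 0, "ry": 0, "rz": 0}, {"x": 0, "y": 0, "z": 0, "rx": 0, "ry": 0, "rz": 0}], "claw": 0}}

```text
time: 39.4
tool_pos: [0.4585, -0.0439, -0.0289]
ee_rot: [3.14, 0.001, 1.57]
wrist_force: [-0.3, 0.6, -0.8]
width: 0.0086
```

{"name": "jog_arm", "arguments": {"series": [{"x": 0, "y": 0, "z": 0, "rx": 0, "ry": 0, "rz": 0}, {"x": 0, "y": 0, "z": 0, "rx": 0, "ry": 0, "rz": 0}, {"x": 0, "y": 0, "z": 0, "rx": 0, "ry": 0, "rz": 0}, {"x": 0, "y": 0, "z": 0, "rx": 0, "ry": 0, "rz": 0}, {"x": 0, "y": 0, "z": 0, "rx": 0, "ry": 0, "rz": 0}, {"x": 0, "y": 0, "z": 0, "rx": 0, "ry": 0, "rz": 0}], "claw": 0.45}}

```text
time: 39.9
tool_pos: [0.4595, -0.0441, -0.0278]
ee_rot: [3.138, 0.001, 1.57]
wrist_force: [0.9, 0.7, -0.1]
width: 0.0415
```

```bash
python3 -c "
from h import *
go(.458,-.0435,.1,np.radians(90),8)
s=snap('wrist','w27.png')
"
```

```text
t 39.9 pos [ 0.4595 -0.0441 -0.0278] rot [3.138e+00 1.000e-03 1.570e+00] w 0.0415 F [ 0.9  0.7 -0.1] 
 tool d [ 0.0004 -0.0011 -0.1278] rot [ 0.22  0.08 -0.02] /row [ 0.     -0.0001 -0.016 ] [ 0.03  0.01 -0.  ]
```

View pics/w27.png

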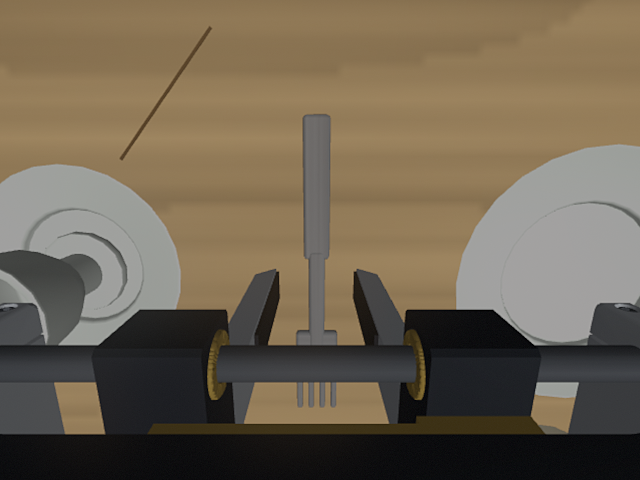

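{"name": "jog_arm", "arguments": {"series": [{"x": 0, "y": 0, "z": -0.008, "rx": 0.2, "ry": 0.1, "rz": 0}, {"x": 0, "y": 0, "z": -0.014, "rx": 0, "ry": 0, "rz": 0}, {"x": 0, "y": 0, "z": -0.016, "rx": 0, "ry": 0, "rz": 0}, {"x": 0, "y": 0, "z": -0.016, "rx": 0, "ry": 0, "rz": 0}, {"x": 0, "y": 0, "z": -0.016, "rx": 0, "ry": 0, "rz": 0}, {"x": 0, "y": 0, "z": -0.016, "rx": 0, "ry": 0, "rz": 0}, {"x": 0, "y": 0, "z": -0.016, "rx": 0, "ry": 0, "rz": 0}, {"x": 0, "y": 0, "z": -0.016, "rx": 0, "ry": 0, "rz": 0}, {"x": 0, "y": 0, "z": -0.016, "rx": 0, "ry": 0, "rz": 0}, {"x": 0, "y": 0, "z": 0, "rx": 0, "ry": 0, "rz": 0}], "claw": 0.45}}

```text
time: 40.78
tool_pos: [0.4587, -0.044, 0.1165]
ee_rot: [-3.14, -0.001, 1.571]
wrist_force: [-0.3, -0.8, 0.4]
width: 0.0425
```

```bash
python3 -c "
from h import *
go(.458,-.0435,.1,np.radians(90),8)
s=snap('wrist','w28.png'); 
q=unproj(s,[(0,0)],0)
np.save('w28.npy',[s['mtx'],np.c_[s['origin'],s['attitude'],[0,0,0]]])
"
```

```text
t 40.78 pos [ 0.4587 -0.044   0.1165] rot [-3.140e+00 -1.000e-03  1.571e+00] w 0.0425 F [-0.3 -0.8  0.4] 
 tool d [ 0.0005 -0.0007  0.0165] rot [-0.1  -0.07 -0.02] /row [ 0.0001 -0.0001  0.0021] [-0.01 -0.01 -0.  ]
```

View pics/w28.png

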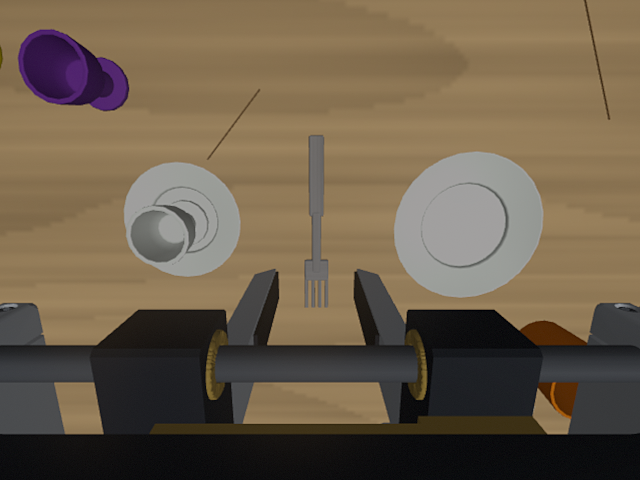

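{"name": "jog_arm", "arguments": {"series": [{"x": 0, "y": -0.01, "z": -0.012, "rx": 0, "ry": 0, "rz": 0}, {"x": 0, "y": -0.02, "z": -0.012, "rx": 0, "ry": 0, "rz": 0}, {"x": 0, "y": -0.02, "z": -0.012, "rx": 0, "ry": 0, "rz": 0}, {"x": 0, "y": -0.02, "z": -0.012, "rx": 0, "ry": 0, "rz": 0}, {"x": 0, "y": -0.02, "z": -0.012, "rx": 0, "ry": 0, "rz": 0}, {"x": 0, "y": -0.02, "z": -0.012, "rx": 0, "ry": 0, "rz": 0}, {"x": 0, "y": -0.02, "z": -0.01, "rx": 0, "ry": 0, "rz": 0}, {"x": 0, "y": -0.02, "z": 0, "rx": 0, "ry": 0, "rz": 0}, {"x": 0, "y": 0, "z": 0, "rx": 0, "ry": 0, "rz": 0}], "claw": 0.45}}

```text
time: 41.58
tool_pos: [0.2976, -0.0425, 0.1914]
ee_rot: [-3.119, -0.007, 1.571]
wrist_force: [1.6, 0.9, -0.7]
width: 0.0425
```

```bash
python3 -c "
from h import *
print(robot.get_obs()['tool_pos'])
I=[('cup',(.585,.195),0),('plate',(.4528,.0978),0),('tumbler',(.585,.098),0),('saucer',(.447,-.170),0),('eggcup',(.447,-.170),.005),('salt',(.704,.037),0),('pepper',(.546,.312),0)]
for n,c in (('top',(180,130,440,300)),('scene',(130,150,480,350))):
    s=snap(n); np.save('f_%s.npy'%n,[s['mtx'],np.c_[s['origin'],s['attitude'],[0,0,0]]])
    overlay(s,I,'f_%s.png'%n,c,3 if n=='top' else 2.2); overlay(s,[],'g_%s.png'%n,c,3 if n=='top' else 2.2)
a=np.load('w28.npy'); s=dict(mtx=a[0],origin=a[1][:,0],attitude=a[1][:,1])
q=unproj(s,[(316.5,306.5),(316.3,135.5)],.005); print(q.round(4),q.mean(0).round(4),np.degrees(np.arctan2(*(q[0]-q[1])[[1,0]])))
"
```

```text
[ 0.29758507 -0.04246409  0.19142909]
[[ 0.5371 -0.0435  0.005 ]
 [ 0.3694 -0.0439  0.005 ]] [ 0.4532 -0.0437  0.005 ] 0.11071111956395316
```

View pics/f_top.png

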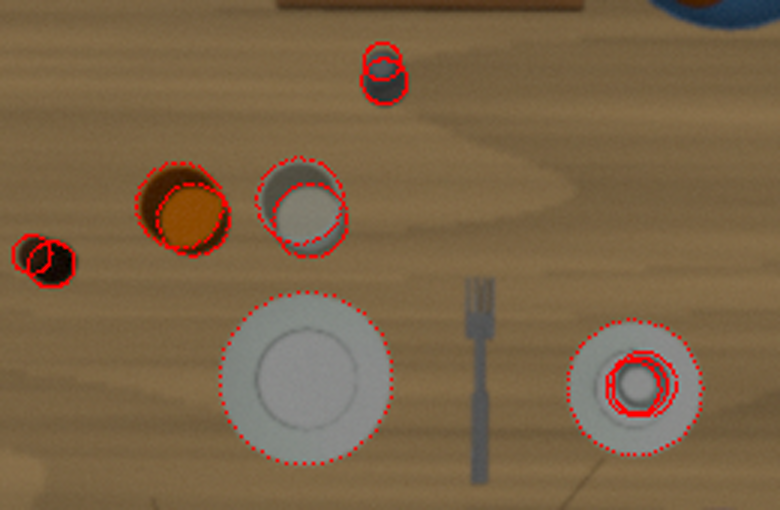

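View pics/f_scene.png

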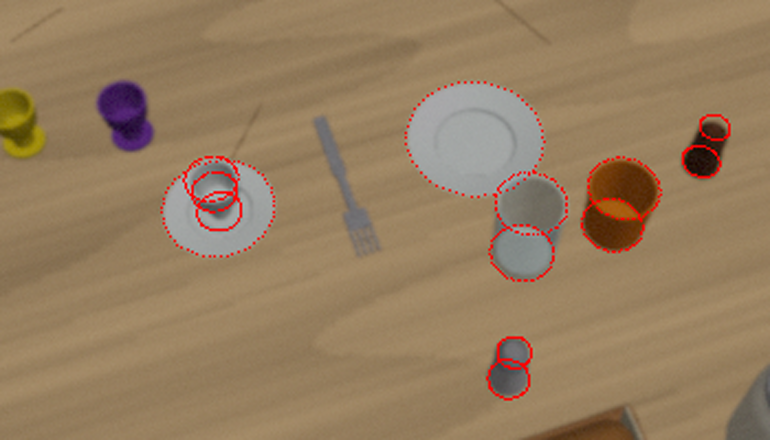

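View pics/g_top.png

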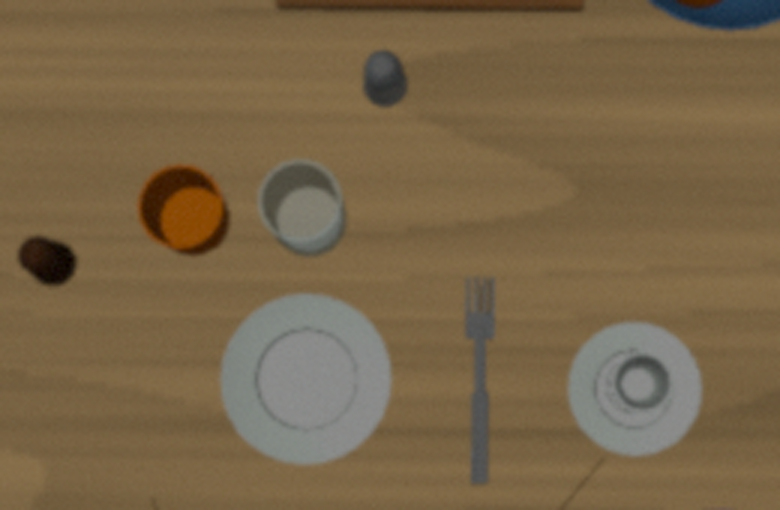

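```bash
python3 -c "
from h import *
o=robot.get_obs(); print(o['time'],o['wrist_force'],o['width']); print(ticket.close_job())"
```

```text
41.6833 [ 0.34203665 -0.29782378 -0.7741714 ] 0.04207653579925574
the job is handed in; nothing more can be done
None
```

The breakfast place is laid in the order asked, and I handed the job in at 41.7 s of the 109 s allowed. At hand-in the arm was drawn back and clear of everything.

- **Egg cup:** it stands upright in the middle of the saucer, at (0.447, −0.170).
- **Tumbler:** it is straight behind the plate, at (0.585, 0.098), with a gap of about 3 cm.
- **Orange cup:** it is straight to the left of the tumbler, at (0.585, 0.195), with a gap of about 3 cm.
- **Fork:** it lies midway between the two rims, with its tines pointing away. It measured (0.453, −0.044) and 0.1° off straight, against a target of (0.453, −0.0435) and 0°.

**Last checks:** I drew the expected outlines of the vessels, plate, saucer, salt and pepper over the final top and scene pictures. They matched to about 1–2 mm (1 pixel), and all the vessels stood upright. The salt and pepper were where they started. I did not re-measure the teaspoon at the end, though nothing went near it at table height.

**What disagreed:**
- **Fingertip height:** the reported tool point lies about 29 mm beyond the real fingertips. The vessels were therefore gripped nearer their rims than I had planned, but they were placed correctly.
- **Fork:** for the same reason my first grasp at the fork closed above it, without moving it. I found the height by touching the table lightly, and the second grasp held.

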